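# Lay out a plating station

## Task

Lay out the bench for dilution plating: lift the tubes out of the white foam block and stand the orange-capped sample tube in the middle hole of the dark blue stand and the blue-capped diluent tube in the hole to its left, left and right being as the robot sees them. Stack the two dishes on the bench in line with the stand, about 3 cm clear of its right-hand end, the red dish below and the yellow one, which is used first, squarely on top; and stand the blue-capped amber buffer bottle straight behind the sample tube (on the side away from the robot), about 4 cm clear of the stand. Keep all of these upright, and leave the stand, the foam block, the small red-capped bottle and the timer where they are.

Things in the scene. Friction and masses are not known exactly. Their poses are not given: they have to be found in the camera images.
- stand: dark blue tube stand, 50 (x) by 130 (y) by 55 (z) mm, loose, 0.25 kg. Origin: centre of the underside; +y is its left-hand end, +x its far side, as the robot sees it. The 5 mm top plate has three through holes 32 mm wide at x = 0, y = +41 (left), 0 (middle), -41 mm (right); open below, down to a 5 mm base plate on which a tube's tip rests.
- foam_block: white foam tube block, 140 (x) by 98 (y) by 60 (z) mm, loose, 0.4 kg. Origin: centre of the underside. Six round holes 31 mm wide, 45 mm deep (floor at z = 15), at x = -42, 0, 42 and y = -21, 21 mm; the tubes stand in the holes at (-42, -21) and (42, 21).
- tube_orange: sample: 50 ml conical tube, clear, yellow contents, orange screw cap, 111 mm tall, 0.06 kg. Body 29.5 mm wide to 98 mm up, cap 34 mm wide from 98 to 111; the lowest 15 mm taper to a narrow tip. Origin: at the tip, z up along the tube. Starts upright in the foam block, leaning up to 0.1 rad, tip 15 mm above the bench; grasp by the cap.
- tube_blue: diluent: the same kind of tube (same sizes, origin and axes) with white contents and a blue screw cap. Starts upright in the foam block.
- dish_red: round Petri dish with lid and red agar, 60 mm across, 14.2 mm high, 22 g. Origin: centre of the underside, z up. Starts flat on the bench.
- dish_yellow: round Petri dish with lid and yellow agar, same sizes and origin as the red one. Starts flat on the bench.
- bottle_buffer: round amber bottle of buffer with a blue cap (40 mm wide, from 89 to 106 mm up), body 56 mm wide, 106 mm tall in all, 0.35 kg. Origin: centre of the underside, z up. The cap does not turn. Starts standing on the bench.
- bottle_water: bystander, not to be moved: small clear bottle with a red cap, 46 mm wide, 88 mm tall. Origin: centre of the underside.
- lab_timer: bystander, not to be moved: light grey countdown timer lying on its back, 70 by 64 by 19 mm. Origin: centre of the underside.
Not all that is in view belongs to the job. What is shaped like the dish_red but green or purple is not meant.

How it is judged:
By the outcome, as a careful person would: the job done as asked, in the order asked, and still so for the second after the job is handed in, with the robot touching nothing.
It also fails if it takes over 125 s, if anything falls off the work surface, if the arm or the gripper's body presses on something with over 40 N, if the wrist force passes 120 N, or if a joint passes its speed limit or range.

## Robot

A 6-joint arm with a two-finger parallel gripper is mounted at the origin on a cart in front of the work surface, level with it; the furniture and walls round the work are solid. World frame = base frame: x ahead of the robot, y to its left, z up, the work surface at z = 0. Lengths are in m, angles in degrees, forces in N, time in s.
With the tool pointing down it reaches from about 0.35 to 0.975 m from the base axis. Payload 4.9 kg.
Tool frame: the origin (TCP) lies midway between the tips of the shut fingers; the grasp point (between the pads) lies arm.grasp_offset behind it (arm.grasp_offset is the distance from the TCP to the grasp point, in m); z points along the fingers, y is the line along which they close (so a half turn about z gives the same grasp; the last joint's range is limited). The gripper opens to 85 mm and grips with 20 to 120 N. Pads are 22 mm wide; open, the fingers measure 114 mm over their backs; the gripper's body (76 mm by 85 mm) begins 54 mm behind the grasp point. The pads swing forward as they close: fully open they stand 13 mm farther back than shut.
Start: joints at [-74.141, 3.019, 92.412, -0, 84.569, -6.818], TCP at [0.241, -0.577, 0.231] pointing down, gripper open.
Joint ranges: [-172.51, 172.51], [-57.92, 126.97], [3.15, 148.05], [-58.71, 238.71], [5.1, 150.11], [-179.66, 179.66]. Speed limits (degrees/s): [147.25, 147.25, 180, 180, 180, 180].

## Interface

Orientations are given as a 3x3 rotation matrix whose columns are the frame's x, y, z axes.
In Python, from station import readout, capture, ticket, arm gives the robot as it stands.
- The arm moves only by the tool step_arm, never from a script. Its argument "rows" is a list of rows, each a list of 3 entries, a list of its own where there are three numbers: the turn, a rotation vector about the tool's x, y, z in degrees, then the shift along the tool's x, y, z in mm, then the closure, from -1 (fully open) to 1 (shut). A call has 1 to 12 rows; each row shifts and turns the commanded pose from where the row before left it, along the tool's axes as they then stand; what a row does not reach is not made up. A row lasts 1/10 s, in which the tool goes at most 50 mm and 8.59 degrees, less where a joint would pass 70% of its speed; a pose out of reach is approached as far as the arm can. A call with a gripper value outside its range is refused whole. The fingers move at their own pace and stop on an object; "grip_force" is the grip in N (left out, the last holds). Time passes only in rows, so rows that do not move let the fingers close. It gives the time, the measured TCP pose, the force, the opening and the grip force at its end, in the units of the state.
- readout.get_obs(): the state, without advancing time (a new reading comes with each control period).
- capture(name): name is "scene" or "top"; returns a dict with "image" (480x640x3 uint8, red, green, blue), "K" (3x3 intrinsics, pixels), "D" ([k1, k2, p1, p2, k3] as OpenCV has them; the pictures are not rectified), "world_from_camera" (4x4, takes a point from camera to world coordinates). Camera axes: x right, y up, looking along -z (the intrinsics and any distortion apply to the point x, -y, -z); pixel columns grow to the right and rows downward; lengths in m; the calibration is good to about 2 mm. A picture is of the moment at which its call begins. There is no depth.
- ticket.close_job(): hands the job in; it is judged then, once.
The state is a dict: "clock": time; "joint_pos": joint angles; "dq": joint speeds; "tau": joint torques, N m; "eef_pos": TCP position; "orientation": TCP orientation; "force": force on the tool from outside, world axes, zero at the start; "ft_torque": the same for the moment, N m; "opening": finger opening in m; "finger_force": force on a finger pad.
Only numpy, scipy, OpenCV 4.12 (cv2) and the standard library are available. Lean on these libraries where they do the work, as an engineer would, in place of code of your own. Each camera call takes 0.05 s, during which the arm holds its last target. There are 200 camera calls.

## Working session

There is one attempt and no reset: what is moved stays moved. The work goes in short steps, Python scripts to look and compute and a tool call to move; the robot and the scene stay as the last step left them, time stands still between calls to the robot, and variables do not carry over. Pictures are saved under pics/ and viewed, at most 14 in all, crops included, and the job is handed in when it is done.

Besides the shell and the picture viewer there is one more tool, called as name([rows], argument=value, ...), one row to a line, values as JSON. step_arm: Moves the arm, as the interface text tells. Its arguments: {"type":"object","properties":{"rows":{"type":"array"},"grip_force":{"type":"number"}},"required":["rows"]}

```bash
ls; mkdir -p pics; python3 - <<'E'
from station import readout, capture, arm
import cv2,numpy as np
o=readout.get_obs(); print(o); print(arm.grasp_offset)
for n in("scene","top"):
    c=capture(n); cv2.imwrite(f"pics/{n}0.png",c["image"][:,:,::-1]); print(n,c["K"],c["D"],c["world_from_camera"])
E
```

```text
pics
{'clock': 0.0, 'joint_pos': array([-7.41417578e+01,  3.05661699e+00,  9.24924505e+01,  4.88508444e-04,
        8.45697067e+01, -6.82049944e+00]), 'dq': array([ 0.06976091,  0.01742411,  0.02059822,  0.0279394 ,  0.1083538 ,
       -0.08661453]), 'tau': array([ 1.45308553e-03, -3.93677545e+01, -3.70171595e+01, -7.99256009e-05,
        6.96938179e-03, -1.96749966e-05]), 'eef_pos': array([ 0.24078342, -0.57607417,  0.23006624]), 'orientation': array([[ 9.22681594e-01,  3.85562401e-01, -5.58299288e-04],
       [ 3.85562721e-01, -9.22679469e-01,  1.99642169e-03],
       [ 2.54613851e-04, -2.05732094e-03, -9.99997851e-01]]), 'force': array([ 0.03471705,  0.15738471, -0.19855576]), 'ft_torque': array([-0.0135597 , -0.01479338, -0.01363421]), 'finger_force': 0.0, 'opening': 0.08527572631148175}
0.0187
scene [[536.78073809   0.         319.32533172]
 [  0.         536.78073809 246.25801557]
 [  0.           0.           1.        ]] [-0.09877512  0.          0.          0.          0.        ] [[-0.76763896  0.40927854 -0.49317493 -0.08486557]
 [-0.64087442 -0.49409502  0.58749475  0.67407165]
 [-0.00322628  0.76704706  0.64158273  0.82264765]
 [ 0.          0.          0.          1.        ]]
top [[562.74882388   0.         325.57905716]
 [  0.         562.74882388 238.411976  ]
 [  0.           0.           1.        ]] [-0.10458705  0.          0.          0.          0.        ] [[ 0.00210668  0.98386241 -0.17891428  0.25352729]
 [-0.99993059  0.00414652  0.01102802 -0.01385712]
 [ 0.01159192  0.17887863  0.98380286  1.45334625]
 [ 0.          0.          0.          1.        ]]
```

View pics/scene0.png

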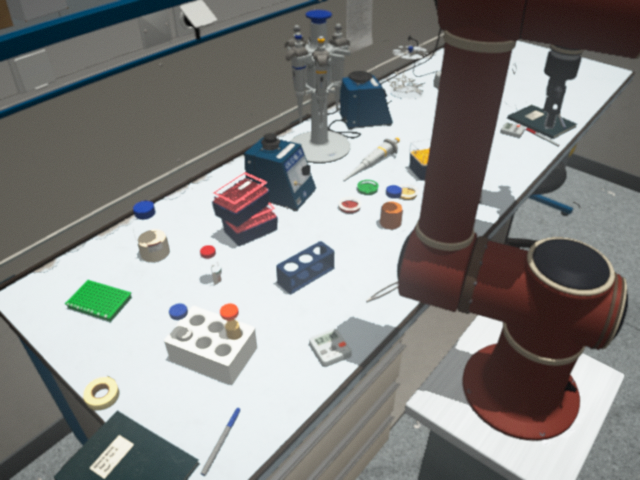

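View pics/top0.png

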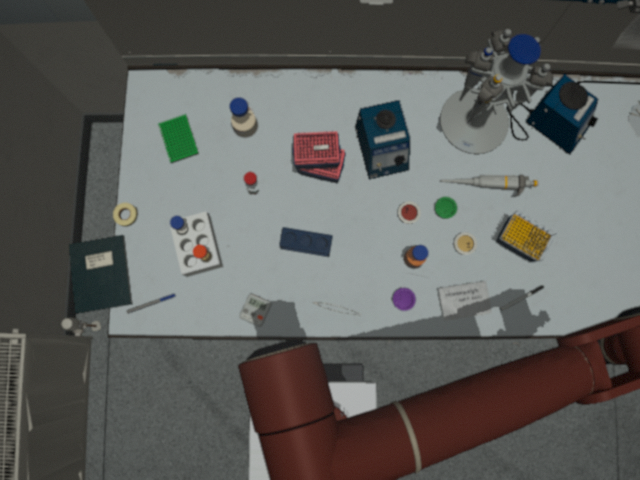

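The two views show the stand (top 306,242), the foam block with the blue tube (178,223) and orange tube (200,252), the red dish (408,212), the yellow dish (464,243) and the amber bottle (417,253). The green and purple dishes, and the other blue-capped bottle at (240,107), are decoys.

```bash
cat > h.py <<'E'
import numpy as np,cv2
from station import readout,capture
def ray(c,uv):
    K=np.array(c["K"]);D=np.array(c["D"],float);T=np.array(c["world_from_camera"])
    p=cv2.undistortPoints(np.array(uv,float).reshape(-1,1,2),K,D).reshape(-1,2)
    d=np.c_[p[:,0],-p[:,1],-np.ones(len(p))]@T[:3,:3].T
    return T[:3,3],d
def onz(c,uv,z):
    o,d=ray(c,uv); return o+d*((z-o[2])/d[:,2])[:,None]
def proj(c,P):
    T=np.linalg.inv(np.array(c["world_from_camera"]));q=np.atleast_2d(P)@T[:3,:3].T+T[:3,3]
    q=q*[1,-1,-1]; return cv2.projectPoints(q.reshape(-1,1,3),np.zeros(3),np.zeros(3),np.array(c["K"]),np.array(c["D"],float))[0].reshape(-1,2)
RNG={"orange":((4,170,150),(13,255,255)),"blue":((105,150,70),(125,255,255)),"red":((0,120,60),(6,255,255)),"yellow":((14,60,120),(30,255,255)),"navy":((100,50,15),(130,255,110)),"white":((0,0,200),(179,30,255))}
def blobs(c,col,box,amin=15):
    x0,y0,x1,y1=box
    hsv=cv2.cvtColor(c["image"],cv2.COLOR_RGB2HSV); m=cv2.inRange(hsv,*[np.array(v) for v in RNG[col]])
    k=np.zeros_like(m);k[y0:y1,x0:x1]=m[y0:y1,x0:x1]
    n,l,s,ce=cv2.connectedComponentsWithStats(k)
    return [(ce[i],s[i],np.argwhere(l==i)[:,::-1]) for i in range(1,n) if s[i,4]>=amin]
E
python3 - <<'E'
from h import *
c={n:capture(n) for n in("scene","top")}
q={"orange":("orange",.118,(180,235,220,270),(215,300,245,325)),"blue":("blue",.118,(165,210,195,240),(165,300,192,322)),
"buf":("blue",.098,(400,240,432,268),(384,182,402,202)),"red":("red",.009,(395,198,422,226),(335,196,362,216)),"yel":("yellow",.009,(450,230,478,258),(398,184,420,202)),
"navy":("navy",.05,(270,220,340,265),(268,235,342,298))}
for k,(col,z,b1,b2) in q.items():
    for n,b in(("top",b1),("scene",b2)):
        for ce,s,p in blobs(c[n],col,b): print(k,n,ce.round(1),s,onz(c[n],ce,z).round(4)[0])
a=cv2.resize(c["top"]["image"][190:280,155:345],None,fx=4,fy=4,interpolation=2)
b=cv2.resize(c["scene"]["image"][230:300,160:350],None,fx=4,fy=4,interpolation=2)
cv2.imwrite("pics/crop0.png",np.vstack([a[:,:760],b[:240,:760]])[:,:,::-1])
E
```

```text
orange top [199.4 251. ] [194 245  12  13 114] [0.4643 0.2752 0.118 ]
orange scene [228.5 310.5] [221 305  16  12 156] [0.4673 0.2712 0.118 ]
blue top [176.9 222. ] [172 217  11  11  87] [0.5354 0.3335 0.118 ]
blue scene [177.9 307.3] [171 305  14   7  42] [0.5439 0.3253 0.118 ]
buf top [419.9 252.1] [414 246  13  13 128] [ 0.4668 -0.2602  0.098 ]
buf scene [393.8 189.2] [388 186  12   7  67] [ 0.4714 -0.2693  0.098 ]
red top [408.7 211.9] [402 205  14  15 162] [ 0.5884 -0.2496  0.009 ]
red scene [349.4 203.9] [343 202  13   5  51] [ 0.5904 -0.2533  0.009 ]
yel top [465. 243.] [457 235  17  17 216] [ 0.5054 -0.3968  0.009 ]
yel scene [407.5 191.1] [402 188  13   7  74] [ 0.506  -0.4014  0.009 ]
yel scene [407.  197.3] [401 196  14   3  26] [ 0.491  -0.3756  0.009 ]
navy top [305.4 241.5] [ 280  228   52   28 1039] [0.5006 0.0215 0.05  ]
navy scene [323.1 249.2] [320 245   7  10  42] [ 0.496  -0.0308  0.05  ]
navy scene [308.1 272.2] [277 252  56  41 508] [0.4723 0.0477 0.05  ]
```

View pics/crop0.png

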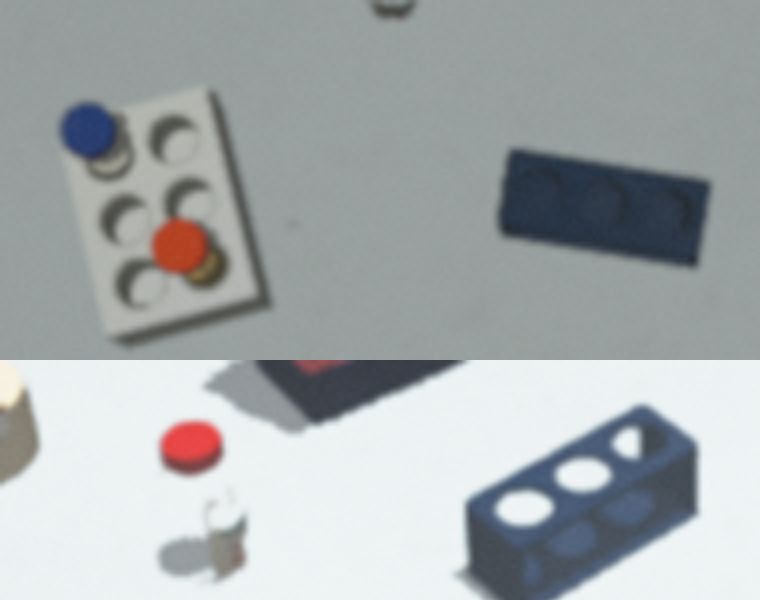

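The crop shows the stand's far top edge and its three holes. In the scene crop the holes are at (524,508), (583,474) and (641,442). The blue cap is on the far-left tube and the orange cap on the near-right one.

```bash
python3 - <<'E'
from h import *
c={n:capture(n) for n in("scene","top")}
s,t=c["scene"],c["top"]
for ce,st,p in blobs(s,"white",(283,243,326,275),10):
    (e,ax,an)=cv2.fitEllipse(p.astype(np.float32)); print("hole",ce.round(1),st,onz(s,ce,.053)[0].round(4))
print("far edge top",onz(t,[[155+512/4,190+148/4],[155+711/4,190+182/4]],.055).round(4))
print("near base edge",onz(t,[[155+499/4,190+235/4],[155+697/4,190+268/4]],.0).round(4))
cs=lambda x,y:(160+x/4,230+(y-360)/4)
print("scene top corners far-right, near-right, left-far",onz(s,[cs(643,404),cs(697,443),cs(467,500)],.055).round(4))
hs=cv2.cvtColor(t["image"],cv2.COLOR_RGB2HSV)
for nm,P in dict(orange=(199.4,251),blue=(176.9,222)).items(): print(nm,onz(t,[P],.120).round(4))
print("blue scene z.126",onz(s,[(177.9,307.3)],.126).round(4), "buf .106",onz(s,[(393.8,189.2)],.106).round(4))
# foam top corners from top crop
print("foam top",onz(t,[(155+62/4,190+120/4),(155+208/4,190+90/4),(155+262/4,190+295/4)],.06).round(4))
o=readout.get_obs();print(o["clock"])
E
```

```text
hole [293.4 248.5] [283 243  32  18 294] [0.5462 0.0122 0.053 ]
hole [316.6 250.3] [314 248   6   6  29] [ 0.5025 -0.016   0.053 ]
hole [305.2 258.2] [299 255  13   7  74] [0.5046 0.02   0.053 ]
hole [290.6 266.6] [284 263  14   8  83] [0.5107 0.0606 0.053 ]
far edge top [[ 0.5368  0.0785  0.055 ]
 [ 0.5154 -0.0476  0.055 ]]
near base edge [[ 0.4898  0.0897  0.    ]
 [ 0.4686 -0.0398  0.    ]]
scene top corners far-right, near-right, left-far [[ 0.5146 -0.0451  0.055 ]
 [ 0.4699 -0.038   0.055 ]
 [ 0.5353  0.0774  0.055 ]]
orange [[0.464  0.2746 0.12  ]]
blue [[0.5351 0.3329 0.12  ]]
blue scene z.126 [[0.5367 0.3293 0.126 ]] buf .106 [[ 0.4652 -0.2589  0.106 ]]
foam top [[0.5529 0.3652 0.06  ]
 [0.5727 0.2724 0.06  ]
 [0.4414 0.2332 0.06  ]]
0.3
```

step_arm([
  [[0, 0, -8.3], [0, 0, 0], -1],
  [[0, 0, -8.3], [0, 0, 0], -1],
  [[0, 0, -8.3], [0, 0, 0], -1],
  [[0, 0, -8.3], [0, 0, 0], -1],
  [[0, 0, -8.3], [0, 0, 0], -1],
  [[0, 0, -8.3], [0, 0, 0], -1],
  [[0, 0, -8.1], [0, 0, 0], -1],
  [[0, 0, 0], [20, 20, 0], -1],
  [[0, 0, 0], [40, 30, 0], -1],
  [[0, 0, 0], [40, 30, 0], -1],
  [[0, 0, 0], [40, 0, 0], -1],
  [[0, 0, 0], [40, 0, 0], -1],
], grip_force=30)

```text
clock: 1.5
eef_pos: [0.3502, -0.4105, 0.2311]
orientation: [[0.163, 0.987, -0.0], [0.987, -0.163, 0.0], [0.0, -0.0, -1.0]]
force: [-0.6, -0.0, 0.4]
opening: 0.0853
finger_force: 0.0
```

step_arm([
  [[0, 0, 0], [40, 0, 0], -1],
  [[0, 0, 0], [40, 0, 0], -1],
  [[0, 0, 0], [40, 0, 0], -1],
  [[0, 0, 0], [40, 0, 0], -1],
  [[0, 0, 0], [40, 0, 0], -1],
  [[0, 0, 0], [40, 0, 0], -1],
  [[0, 0, 0], [40, 0, 0], -1],
  [[0, 0, 0], [40, 0, 0], -1],
  [[0, 0, 0], [40, 0, 0], -1],
  [[0, 0, 0], [40, 0, 0], -1],
  [[0, 0, 0], [40, 0, 0], -1],
  [[0, 0, 0], [40, 0, 0], -1],
])

```text
clock: 2.7
eef_pos: [0.4279, 0.063, 0.2315]
orientation: [[0.164, 0.987, 0.001], [0.987, -0.164, -0.0], [0.0, 0.001, -1.0]]
force: [1.0, -0.9, 1.1]
opening: 0.0852
finger_force: 0.0
```

step_arm([
  [[0, 0, 0], [40, 0, 0], -1],
  [[0, 0, 0], [40, 0, 0], -1],
  [[0, 0, 0], [40, 0, 0], -1],
  [[0, 0, 0], [40, 0, 0], -1],
  [[0, 0, 0], [36, 2, 0], -0.6],
  [[0, 0, 0], [20, 0, 0], -0.6],
  [[0, 0, 0], [0, 0, 30], -0.6],
  [[0, 0, 0], [0, 0, 30], -0.6],
  [[0, 0, 0], [0, 0, 0], -0.6],
  [[0, 0, 0], [0, 0, 0], -0.6],
])

```text
clock: 3.7
eef_pos: [0.465, 0.274, 0.1712]
orientation: [[0.164, 0.987, -0.001], [0.987, -0.164, -0.0], [-0.001, -0.001, -1.0]]
force: [0.1, -0.4, 0.3]
opening: 0.0681
finger_force: 0.0
```

```bash
python3 - <<'E'
from h import *
o=readout.get_obs();print(o["eef_pos"],o["opening"])
s=capture("scene");t=capture("top")
a=cv2.resize(s["image"][250:400,140:300],None,fx=3,fy=3);b=cv2.resize(t["image"][170:320,130:235],None,fx=3,fy=3)
cv2.imwrite("pics/a1.png",np.hstack([a,b])[:,:,::-1])
E
```

```text
[0.46499506 0.27395522 0.17122312] 0.06807961342372784
```

View pics/a1.png

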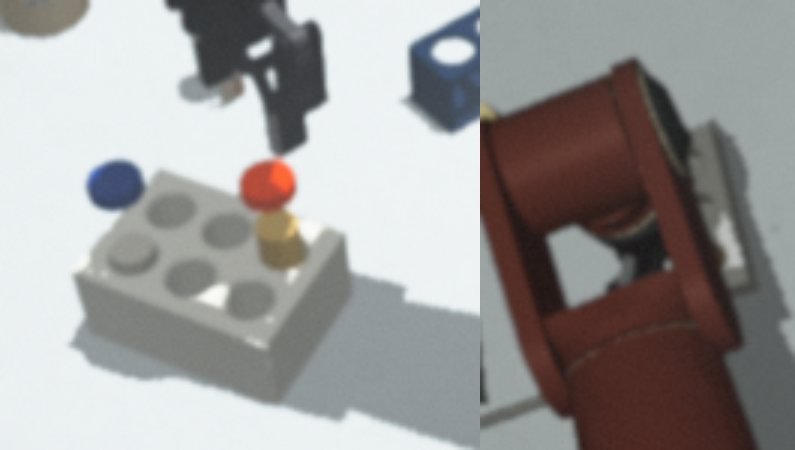

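The gripper is lined up over the orange cap (268,185), and the tube leans slightly. I'll descend and grip.

step_arm([
  [[0, 0, 0], [0, 0, 25], -0.6],
  [[0, 0, 0], [0, 0, 25], -0.6],
  [[0, 0, 0], [0, 0, 18], -0.6],
  [[0, 0, 0], [0, 0, 0], -0.6],
  [[0, 0, 0], [0, 0, 0], 0.3],
  [[0, 0, 0], [0, 0, 0], 1],
  [[0, 0, 0], [0, 0, 0], 1],
  [[0, 0, 0], [0, 0, 0], 1],
  [[0, 0, 0], [0, 0, 0], 1],
  [[0, 0, 0], [0, 0, 0], 1],
])

```text
clock: 4.8
eef_pos: [0.4665, 0.2746, 0.1052]
orientation: [[0.164, 0.987, 0.003], [0.987, -0.164, 0.001], [0.002, 0.003, -1.0]]
force: [-0.5, -0.3, 7.0]
opening: 0.0319
finger_force: 29.7
```

step_arm([
  [[0, 0, 0], [0, 0, -8], 1],
  [[0, 0, 0], [0, 0, -15], 1],
  [[0, 0, 0], [0, 0, -15], 1],
  [[0, 0, 0], [0, 0, -15], 1],
  [[0, 0, 0], [0, 0, -15], 1],
  [[0, 0, 0], [0, 0, -15], 1],
  [[0, 0, 0], [0, 0, -15], 1],
  [[0, 0, 0], [0, 0, 0], 1],
  [[0, 0, 0], [0, 0, 0], 1],
])

```text
clock: 5.7
eef_pos: [0.4654, 0.2741, 0.2017]
orientation: [[0.164, 0.987, 0.0], [0.987, -0.164, 0.0], [0.0, 0.0, -1.0]]
force: [-0.3, 0.8, -1.4]
opening: 0.0319
finger_force: 30.2
```

```bash
python3 - <<'E'
from h import *
o=readout.get_obs();print(o["eef_pos"],o["opening"],o["force"])
s=capture("scene")
P=o["eef_pos"];u=proj(s,[P,P+[0,0,.0187]]);print(u)
a=cv2.resize(s["image"][220:370,140:300],None,fx=4,fy=4)
cv2.imwrite("pics/a2.png",a[:,:,::-1])
E
```

```text
[0.46537361 0.27414508 0.20165935] 0.03193626071278912 [-0.3190156   0.77104768 -1.38752399]
[[222.32692786 277.9000303 ]
 [220.9807852  269.73324088]]
```

View pics/a2.png

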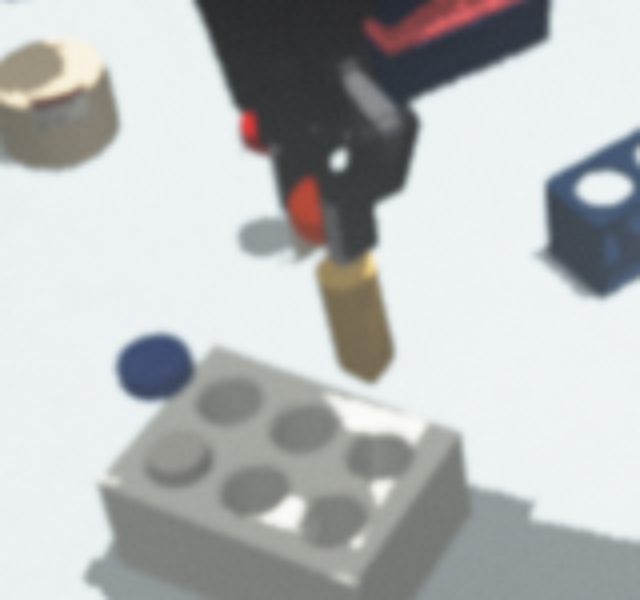

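The tube is lifted, with a slight tilt. In the crop it runs from the collar at (348,265) to the tip at (370,380). I'll measure its axis in the grip plane.

```bash
cat > tube.py <<'E'
from h import *
def tube(lo,hi,box,show=True):
    """axis of held tube in tool x / height, taking it to lie in the pads' mid plane (tool y=0)"""
    o=readout.get_obs();s=capture("scene");P=o["eef_pos"];R=o["orientation"]
    hsv=cv2.cvtColor(s["image"],cv2.COLOR_RGB2HSV);m=cv2.inRange(hsv,np.array(lo),np.array(hi))
    x0,y0,x1,y1=box;k=np.zeros_like(m);k[y0:y1,x0:x1]=m[y0:y1,x0:x1]
    n,l,st,ce=cv2.connectedComponentsWithStats(k);i=1+np.argmax(st[1:,4]);l=(l==i)
    rows=np.where(l.any(1))[0];mid=[(np.where(l[r])[0].mean(),r) for r in rows];w=[l[r].sum() for r in rows]
    og,d=ray(s,mid);n_=R[:,1];X=og+d*(((P-og)@n_)/(d@n_))[:,None]
    q=np.c_[(X-P)@R[:,0],X[:,2]-P[2]]*1000
    print("tcp",P.round(4),"area",st[i]);
    for a,b,c in zip(q.round(1),w,mid):print(a,b,c)
    g=slice(2,len(w)-5);f=np.polyfit(q[g,1],q[g,0],1);print("slope rad",f[0].round(3),"x at z=0,-90:",np.polyval(f,[10,0,-90]).round(1))
E
python3 - <<'E'
from tube import *
tube((10,70,40),(30,255,255),(210,280,245,320))
E
```

```text
tcp [0.4649 0.2739 0.2007] area [220 284  17  31 330]
[-15.  -22.7] 2 (np.float64(231.5), np.int64(284))
[-13.7 -24.3] 3 (np.float64(231.0), np.int64(285))
[ -7.  -22.5] 9 (np.float64(227.66666666666666), np.int64(286))
[ -5.5 -23.9] 13 (np.float64(227.0), np.int64(287))
[ -4.2 -25.5] 14 (np.float64(226.5), np.int64(288))
[ -3.9 -27.7] 14 (np.float64(226.5), np.int64(289))
[ -4.6 -30.5] 13 (np.float64(227.0), np.int64(290))
[ -4.2 -32.8] 13 (np.float64(227.0), np.int64(291))
[ -3.9 -35. ] 13 (np.float64(227.0), np.int64(292))
[ -5.5 -38.5] 13 (np.float64(228.0), np.int64(293))
[ -5.2 -40.7] 13 (np.float64(228.0), np.int64(294))
[ -5.9 -43.6] 12 (np.float64(228.5), np.int64(295))
[ -5.6 -45.9] 12 (np.float64(228.5), np.int64(296))
[ -5.2 -48.2] 12 (np.float64(228.5), np.int64(297))
[ -5.9 -51.1] 13 (np.float64(229.0), np.int64(298))
[ -6.5 -54. ] 12 (np.float64(229.5), np.int64(299))
[ -6.2 -56.3] 12 (np.float64(229.5), np.int64(300))
[ -5.9 -58.7] 12 (np.float64(229.5), np.int64(301))
[ -6.6 -61.6] 11 (np.float64(230.0), np.int64(302))
[ -7.2 -64.6] 12 (np.float64(230.5), np.int64(303))
[ -6.9 -67. ] 12 (np.float64(230.5), np.int64(304))
[ -6.6 -69.3] 12 (np.float64(230.5), np.int64(305))
[ -6.3 -71.6] 12 (np.float64(230.5), np.int64(306))
[ -6.9 -74.7] 11 (np.float64(231.0), np.int64(307))
[ -6.6 -77. ] 11 (np.float64(231.0), np.int64(308))
[ -6.3 -79.4] 11 (np.float64(231.0), np.int64(309))
[ -6.  -81.8] 11 (np.float64(231.0), np.int64(310))
[ -5.7 -84.2] 9 (np.float64(231.0), np.int64(311))
[ -5.3 -86.6] 7 (np.float64(231.0), np.int64(312))
[ -7.  -90.4] 5 (np.float64(232.0), np.int64(313))
[ -6.7 -92.8] 1 (np.float64(232.0), np.int64(314))
slope rad 0.039 x at z=0,-90: [-3.5 -3.8 -7.3]
```

step_arm([
  [[0, 0, 0], [-20, 8.5, 0], 1],
  [[0, 0, 0], [-30, 10, 0], 1],
  [[0, 0, 0], [-30, 10, 0], 1],
  [[0, 0, 0], [-30, 10, 0], 1],
  [[0, 0, 0], [-30, 10, 0], 1],
  [[0, 0, 0], [-30, 10, 0], 1],
  [[0, 0, 0], [-30, 10, 0], 1],
  [[0, 0, 0], [-26, 10, 0], 1],
  [[0, 0, 0], [-15, 0, 0], 1],
  [[0, 1.5, 0], [0, 0, 0], 1],
  [[0, 1.5, 0], [0, 0, 0], 1],
  [[0, 0, 0], [0, 0, 0], 1],
])

```text
clock: 7.0
eef_pos: [0.5029, 0.024, 0.201]
orientation: [[0.163, 0.987, 0.008], [0.985, -0.164, 0.053], [0.054, -0.001, -0.999]]
force: [-0.1, 0.9, -0.8]
opening: 0.0318
finger_force: 30.2
```

step_arm([
  [[0, 0, 0], [-1, 0, 20], 1],
  [[0, 0, 0], [-1, 0, 20], 1],
  [[0, 0, 0], [0, 0, 0], 1],
  [[0, 0, 0], [0, 0, 0], 1],
])

```text
clock: 7.4
eef_pos: [0.503, 0.0243, 0.1612]
orientation: [[0.162, 0.987, 0.008], [0.985, -0.163, 0.052], [0.053, -0.001, -0.999]]
force: [-0.9, 0.8, -0.4]
opening: 0.0322
finger_force: 30.2
```

```bash
python3 - <<'E'
from tube import *
tube((10,70,40),(30,255,255),(285,190,330,275))
s=capture("scene")
print(proj(s,[[.5025,.020,.055],[.5025,.020,.07]]))
a=cv2.resize(s["image"][160:310,250:360],None,fx=4,fy=4);cv2.imwrite("pics/a3.png",a[:,:,::-1])
E
```

```text
tcp [0.503  0.0243 0.1612] area [300 226  11  28 245]
[ -5.  -18.4] 7 (np.float64(305.0), np.int64(226))
[ -5.1 -21. ] 9 (np.float64(305.0), np.int64(227))
[ -3.8 -22.9] 10 (np.float64(304.5), np.int64(228))
[ -3.8 -25.5] 10 (np.float64(304.5), np.int64(229))
[ -3.9 -28.1] 10 (np.float64(304.5), np.int64(230))
[ -4.  -30.7] 10 (np.float64(304.5), np.int64(231))
[ -4.  -33.3] 10 (np.float64(304.5), np.int64(232))
[ -5.5 -36.6] 9 (np.float64(305.0), np.int64(233))
[ -5.5 -39.3] 9 (np.float64(305.0), np.int64(234))
[ -5.6 -41.9] 9 (np.float64(305.0), np.int64(235))
[ -5.7 -44.6] 9 (np.float64(305.0), np.int64(236))
[ -5.7 -47.2] 9 (np.float64(305.0), np.int64(237))
[ -5.8 -49.9] 9 (np.float64(305.0), np.int64(238))
[ -5.9 -52.6] 9 (np.float64(305.0), np.int64(239))
[ -5.9 -55.2] 9 (np.float64(305.0), np.int64(240))
[ -7.4 -58.7] 10 (np.float64(305.5), np.int64(241))
[ -7.5 -61.4] 10 (np.float64(305.5), np.int64(242))
[ -7.5 -64.1] 10 (np.float64(305.5), np.int64(243))
[ -7.6 -66.8] 10 (np.float64(305.5), np.int64(244))
[ -7.7 -69.5] 10 (np.float64(305.5), np.int64(245))
[ -7.8 -72.2] 10 (np.float64(305.5), np.int64(246))
[ -7.8 -75. ] 10 (np.float64(305.5), np.int64(247))
[ -9.3 -78.5] 9 (np.float64(306.0), np.int64(248))
[ -9.4 -81.3] 9 (np.float64(306.0), np.int64(249))
[ -8.1 -83.3] 8 (np.float64(305.5), np.int64(250))
[ -8.1 -86. ] 6 (np.float64(305.5), np.int64(251))
[ -8.2 -88.8] 4 (np.float64(305.5), np.int64(252))
[ -9.7 -92.4] 1 (np.float64(306.0), np.int64(253))
slope rad 0.091 x at z=0,-90: [-0.6 -1.5 -9.7]
[[305.87548373 257.87742618]
 [305.74071732 252.63607233]]
```

View pics/a3.png

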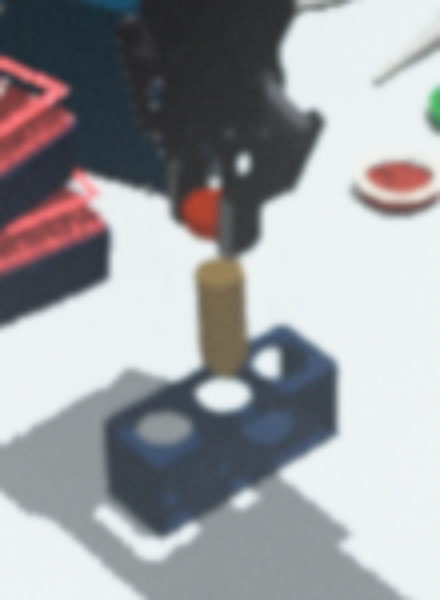

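The tip is at (306,253), over the hole centre projected at (305.7,252.6), with a small tilt left. I'll trim it and lower.

step_arm([
  [[0, 1, 0], [-2, 0, 0], 1],
  [[0, 0, 0], [0, 0, 0], 1],
  [[0, 0, 0], [-0.6, 0, 9], 1],
  [[0, 0, 0], [-0.6, 0, 9], 1],
  [[0, 0, 0], [-0.6, 0, 8], 1],
  [[0, 0, 0], [0, 0, 0], 1],
  [[0, 0, 0], [0, 0, 0], 1],
], grip_force=25)

```text
clock: 8.2
eef_pos: [0.503, 0.0216, 0.1347]
orientation: [[0.163, 0.987, 0.011], [0.984, -0.164, 0.069], [0.07, -0.0, -0.998]]
force: [0.5, -0.0, 1.0]
opening: 0.0322
finger_force: 30.1
```

```bash
python3 - <<'E'
from tube import *
print(readout.get_obs()["force"])
s=capture("scene")
a=cv2.resize(s["image"][160:310,250:360],None,fx=4,fy=4);cv2.imwrite("pics/a4.png",a[:,:,::-1])
E
```

```text
[ 0.47966502 -0.03394341  0.97704878]
```

View pics/a4.png

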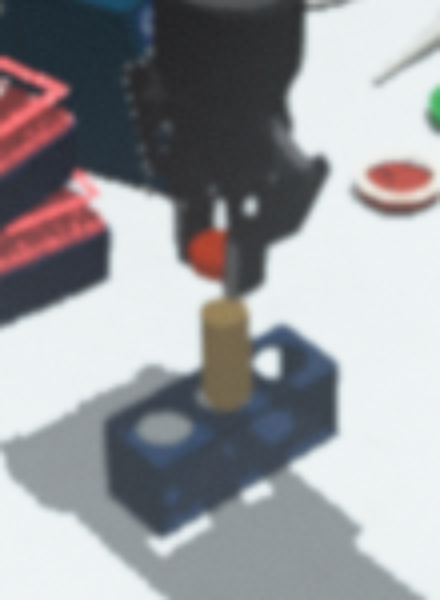

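The tip is in the middle hole, about 1 px right of centre (228 against 223 in the crop), with no contact force. I'll trim left and lower on.

step_arm([
  [[0, 0, 0], [1.3, 0.5, 0], 1],
  [[0, 0, 0], [-0.3, 0, 4], 1],
  [[0, 0, 0], [-0.3, 0, 4], 1],
  [[0, 0, 0], [-0.3, 0, 4], 1],
  [[0, 0, 0], [-0.3, 0, 4], 1],
  [[0, 0, 0], [0, 0, 0], 1],
])

```text
clock: 8.85
eef_pos: [0.5029, 0.0228, 0.1179]
orientation: [[0.163, 0.987, 0.009], [0.984, -0.164, 0.069], [0.07, -0.002, -0.998]]
force: [1.4, 0.6, -1.6]
opening: 0.0325
finger_force: 30.1
```

```bash
python3 - <<'E'
from tube import *
s=capture("scene")
for ce,st,p in blobs(s,"navy",(268,230,342,300)): print(ce.round(1),st)
hs=cv2.cvtColor(s["image"],cv2.COLOR_RGB2HSV)
m=cv2.inRange(hs,np.array((10,70,40)),np.array((30,255,255)))[190:275,285:330]
for r in range(30,85,3):
    x=np.where(m[r])[0]
    if len(x):print(r+190,x.min()+285,x.max()+285)
E
```

```text
[305.5 269.9] [ 278  244   57   49 1139]
241 305 306
244 301 311
247 301 311
250 302 311
253 301 311
256 302 311
259 302 311
```

step_arm([
  [[0, 0, 0], [-0.3, 0, 4], 1],
  [[0, 0, 0], [-0.3, 0, 4], 1],
  [[0, 0, 0], [-0.3, 0, 4], 1],
  [[0, 0, 0], [-0.2, 0, 3], 1],
  [[0, 0, 0], [-0.1, 0, 2], 1],
  [[0, 0, 0], [0, 0, 0], 1],
  [[0, 0, 0], [0, 0, 0], 1],
])

```text
clock: 9.6
eef_pos: [0.5033, 0.0229, 0.1018]
orientation: [[0.163, 0.987, 0.01], [0.984, -0.164, 0.069], [0.07, -0.001, -0.998]]
force: [0.9, -1.1, -0.4]
opening: 0.0318
finger_force: 30.1
```

step_arm([
  [[0, 0, 0], [-0.1, 0, 2], 1],
  [[0, 0, 0], [-0.1, 0, 2], 1],
  [[0, 0, 0], [-0.1, 0, 1], 1],
  [[0, 0, 0], [0, 0, 0], 1],
])

```text
clock: 10.0
eef_pos: [0.5033, 0.0229, 0.0967]
orientation: [[0.163, 0.987, 0.011], [0.984, -0.164, 0.069], [0.07, -0.001, -0.998]]
force: [-0.3, 0.2, -1.4]
opening: 0.0319
finger_force: 30.2
```

step_arm([
  [[0, 0, 0], [-0.1, 0, 1], 1],
  [[0, 0, 0], [0, 0, 1], 1],
  [[0, 0, 0], [0, 0, 0], 1],
])

```text
clock: 10.3
eef_pos: [0.5039, 0.0228, 0.0957]
orientation: [[0.163, 0.987, 0.012], [0.984, -0.164, 0.069], [0.07, 0.0, -0.998]]
force: [-1.4, -0.1, 3.6]
opening: 0.0321
finger_force: 30.7
```

step_arm([
  [[0, 0, 0], [0, 0, 0], 0.0],
  [[0, 0, 0], [0, 0, 0], -0.6],
  [[0, 0, 0], [0, 0, 0], -0.6],
  [[0, 0, 0], [0, 0, 0], -0.6],
  [[0, 0, 0], [1.4, 0, -20], -0.6],
  [[0, 0, 0], [2.1, 0, -30], -0.6],
  [[0, 0, 0], [2.1, 0, -30], -0.6],
  [[0, 0, 0], [1.7, 0, -25], -0.6],
  [[0, -4, 0], [0, 0, 0], -0.6],
  [[0, 0, 0], [0, 0, 0], -0.6],
])

```text
clock: 11.3
eef_pos: [0.5043, 0.0235, 0.2016]
orientation: [[0.162, 0.987, 0.002], [0.987, -0.162, -0.0], [0.0, 0.002, -1.0]]
force: [0.5, 0.2, -0.3]
opening: 0.068
finger_force: 0.0
```

step_arm([
  [[0, 0, 0], [35, -2.6, 0], -0.6],
  [[0, 0, 0], [40, -4, 0], -0.6],
  [[0, 0, 0], [40, -4, 0], -0.6],
  [[0, 0, 0], [40, -4, 0], -0.6],
  [[0, 0, 0], [40, -4, 0], -0.6],
  [[0, 0, 0], [40, 0, 0], -0.6],
  [[0, 0, 0], [40, 0, 0], -0.6],
  [[0, 0, 0], [34, 0, 0], -0.6],
  [[0, 0, 0], [0, 0, 0], -0.6],
  [[0, 0, 0], [0, 0, 0], -0.6],
])

```text
clock: 12.3
eef_pos: [0.5352, 0.3306, 0.1988]
orientation: [[0.163, 0.987, -0.003], [0.987, -0.163, -0.001], [-0.001, -0.002, -1.0]]
force: [-0.7, -0.1, 0.6]
opening: 0.0686
finger_force: 0.0
```

```bash
python3 - <<'E'
from h import *
s=capture("scene");t=capture("top");print(readout.get_obs()["eef_pos"])
for ce,st,p in blobs(s,"blue",(160,295,200,325)): print("blue",ce.round(1),st)
for ce,st,p in blobs(s,"orange",(280,200,330,260)): print("or",ce.round(1),st,onz(s,ce,.109))
for ce,st,p in blobs(t,"orange",(280,210,330,270)): print("or top",ce.round(1),st,onz(t,ce,.112))
a=cv2.resize(s["image"][200:350,150:350],None,fx=3,fy=3);b=cv2.resize(t["image"][200:290,260:360],None,fx=3,fy=3)
b=cv2.copyMakeBorder(b,0,450-270,0,0,0);a=np.hstack([a,b])[:,:800]
cv2.imwrite("pics/a5.png",cv2.resize(a,(800,int(a.shape[0]*800/a.shape[1])))[:,:,::-1])
E
```

```text
[0.53551681 0.32953054 0.19942601]
blue [182.1 307.9] [179 305   7   7  39]
or [304.8 235.4] [298 232  14   8  87] [[0.51044643 0.01268776 0.109     ]]
or top [306.9 234.5] [301 229  13  12 121] [[0.50702888 0.01634942 0.112     ]]
```

View pics/a5.png

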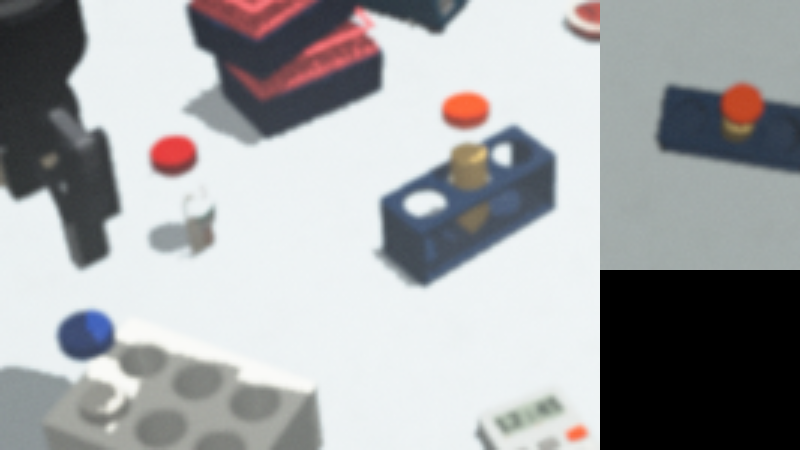

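The orange tube stands in the middle hole (cap at scene 305,235), and the gripper is over the blue cap. I'll grip it.

step_arm([
  [[0, 0, 0], [1, 0, 25], -0.6],
  [[0, 0, 0], [0, 0, 25], -0.6],
  [[0, 0, 0], [0, 0, 25], -0.6],
  [[0, 0, 0], [0, 0, 20], -0.6],
  [[0, 0, 0], [0, 0, 0], -0.6],
  [[0, 0, 0], [0, 0, 0], 0.3],
  [[0, 0, 0], [0, 0, 0], 1],
  [[0, 0, 0], [0, 0, 0], 1],
  [[0, 0, 0], [0, 0, 0], 1],
  [[0, 0, 0], [0, 0, 0], 1],
], grip_force=30)

```text
clock: 13.4
eef_pos: [0.537, 0.3321, 0.1071]
orientation: [[0.164, 0.987, 0.003], [0.987, -0.164, 0.001], [0.001, 0.002, -1.0]]
force: [0.3, -1.4, 4.5]
opening: 0.032
finger_force: 29.8
```

step_arm([
  [[0, 0, 0], [0, 0, -8], 1],
  [[0, 0, 0], [0, 0, -15], 1],
  [[0, 0, 0], [0, 0, -15], 1],
  [[0, 0, 0], [0, 0, -15], 1],
  [[0, 0, 0], [0, 0, -15], 1],
  [[0, 0, 0], [0, 0, -15], 1],
  [[0, 0, 0], [0, 0, -15], 1],
  [[0, 0, 0], [0, 0, 0], 1],
  [[0, 0, 0], [0, 0, 0], 1],
])

```text
clock: 14.3
eef_pos: [0.5362, 0.3317, 0.2038]
orientation: [[0.164, 0.987, 0.001], [0.987, -0.164, 0.0], [0.0, 0.001, -1.0]]
force: [0.1, 0.1, -1.6]
opening: 0.0321
finger_force: 30.0
```

step_arm([
  [[0, 0, 0], [-22, 1.6, 0], 1],
  [[0, 0, 0], [-30, 4, 0], 1],
  [[0, 0, 0], [-30, 4, 0], 1],
  [[0, 0, 0], [-30, 4, 0], 1],
  [[0, 0, 0], [-30, 4, 0], 1],
  [[0, 0, 0], [-30, 0, 0], 1],
  [[0, 0, 0], [-30, 0, 0], 1],
  [[0, 0, 0], [-30, 0, 0], 1],
  [[0, 0, 0], [-20, 0, 0], 1],
  [[0, 0, 0], [-20, 0, 20], 1],
  [[0, 0, 0], [0, 0, 15], 1],
  [[0, 0, 0], [0, 0, 0], 1],
])

```text
clock: 15.5
eef_pos: [0.5064, 0.0605, 0.1643]
orientation: [[0.165, 0.986, -0.007], [0.986, -0.165, 0.001], [-0.0, -0.007, -1.0]]
force: [-0.2, 0.9, 0.7]
opening: 0.0317
finger_force: 30.0
```

```bash
python3 - <<'E'
from h import *
s=capture("scene");o=readout.get_obs();P=o["eef_pos"];print(P)
H=np.array([.5092,.0605,0]);z=P[2]-.092
print("hole",proj(s,H+[[0,0,.055],[0,0,z],[0,0,z+.07]]).round(1), "tcp-down",proj(s,P-[[0,0,.092],[0,0,.022]]).round(1))
a=cv2.resize(s["image"][180:300,235:355],None,fx=5,fy=5,interpolation=2);cv2.imwrite("pics/a6.png",a[:,:,::-1])
E
```

```text
[0.50744381 0.06091394 0.16598988]
hole [[291.1 266.2]
 [290.7 259.5]
 [289.5 233.6]] tcp-down [[291.2 259.9]
 [290.  234. ]]
```

View pics/a6.png

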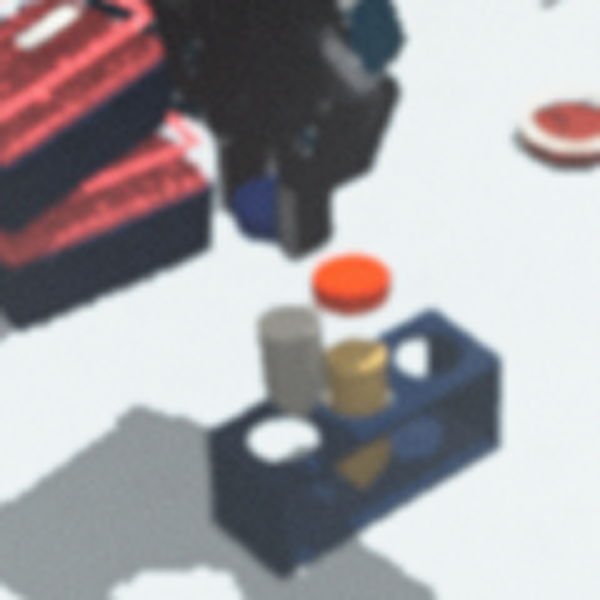

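The tube hangs near the left hole: its lower end is around (294,262) and the hole centre is at (291,267). I'll measure the silhouette numerically.

```bash
python3 - <<'E'
from h import *
s=capture("scene");o=readout.get_obs();print(o["eef_pos"],o["clock"])
hs=cv2.cvtColor(s["image"],cv2.COLOR_RGB2HSV)
print(range(283,306))
for r in range(234,276,1): print(r," ".join(f"{hs[r,c,2]:3d}{'b' if hs[r,c,1]>60 else ' '}" for c in range(283,306)))
E
```

```text
[0.50834268 0.06111367 0.16738083] 15.6
range(283, 306)
234 241  242  241  242  241  241  242  242  242  241  242  242  242  235  242  250b 252b 252b 252b 252b 252b 252b 252b
235 242  241  241  241  241  241  242  241  241  242  241  242  241  232  236b 248b 252b 252b 252b 252b 252b 252b 252b
236 241  242  241  242  242  242  242  242  242  242  242  242  240  229  226b 239b 249b 252b 252b 252b 252b 252b 252b
237 242  242  242  243  243  242  242  242  241  242  242  242  242  225  205b 209b 234b 244b 249b 250b 251b 252b 252b
238 242  243  242  242  242  241  240  241  240  241  241  242  240  224  192  174b 188b 213b 229b 235b 240b 242b 243b
239 243  242  243  241  240  237  234  232  232  231  230  231  231  217  189  163b 155b 167b 177b 184b 193b 203b 203b
240 243  242  242  239  233  221  206  198  192  187  187  191  196  197  187  168b 156b 150b 150b 152b 158b 165b 167b
241 242  243  240  230  204  178  168  161  157  157  153  156  161  169  175  178  172  163b 155b 150b 153b 157b 161b
242 241  241  232  204  169  156  150  152  150  150  150  149  152  159  173  195  204  196
[... 3252 characters left out ...]
  144  192  226  236  240  238  232  216  188  153  139  127  109   91   80b  79b  77   74   76   77   79 
271  77   80b  99  134  168  197  214  206  184  162  138  122  115  106b  95b  81b  78b  78b  74   75   75   88   97 
272  74b  77   81   88  105  127  141  137  120  109  100   97   99b 103b  97b  86b  78b  76   75   78   90  104b 115b
273  77   75b  78b  80b  79b  82   84   88   83b  79   80   83b  89b  95b  94b  85b  78b  73   77   82   98  112b 118b
274  72   71   74   77   77b  77   79b  76   78   77b  80b  80b  80b  85b  86b  83b  77b  78   75   81   95  107b 114b
275  72   74   74   73   76   77b  79b  79b  80b  78   75   75b  77   80b  80b  82b  81b  78b  82b  81   81   94  103
```

step_arm([
  [[0, 0, 0], [0, 0, -20], 1],
  [[0, 0, 0], [0, 0, -20], 1],
  [[0, 0, 0], [0, 0, -5], 1],
  [[0, 0, 0], [0, 0, 0], 1],
  [[0, 0, 0], [0, 0, 0], 1],
  [[0, 0, 0], [0, 0, 0], 1],
  [[0, 0, 0], [0, 0, 0], 1],
])

```text
clock: 16.3
eef_pos: [0.5083, 0.0605, 0.2122]
orientation: [[0.164, 0.987, -0.002], [0.987, -0.164, 0.0], [-0.0, -0.002, -1.0]]
force: [-0.1, 0.3, -0.1]
opening: 0.0321
finger_force: 30.0
```

```bash
cat > sil.py <<'E'
from h import *
def sil():
    s=capture("scene");o=readout.get_obs();P=o["eef_pos"];R=o["orientation"];print(P.round(4),R[:,2].round(3),R[:,0].round(3),o["clock"])
    V=cv2.cvtColor(s["image"],cv2.COLOR_RGB2HSV)
    u=proj(s,P-[[0,0,.09]])[0]; print("below tcp 90,30",u.round(1),proj(s,P-[[0,0,.03]])[0].round(1))
    for r in range(int(u[1])-26,int(u[1])+9):
        c0=int(u[0])-14;v=V[r,c0:c0+31,2].astype(float)
        k=np.where((v<195)&(V[r,c0:c0+31,1]<110))[0]
        if not len(k):continue
        # sub-pixel half-level edges of the run nearest the middle
        runs=np.split(k,np.where(np.diff(k)>1)[0]+1);k=min(runs,key=lambda q:abs(q.mean()-14))
        f=lambda i,j:i+(195-v[i])/(v[j]-v[i])*(j-i) if 0<=j<len(v) and v[j]!=v[i] else i
        l,rr=f(k[0],k[0]-1),f(k[-1],k[-1]+1);print(r,round(c0+l,1),round(c0+rr,1),"mid",round(c0+(l+rr)/2,1),"w",round(rr-l,1),int(v.min()))
E
python3 -c "from sil import *;sil()"
```

```text
[0.5084 0.0605 0.2124] [-0.002  0.    -1.   ] [ 0.164  0.987 -0.   ] 16.35
below tcp 90,30 [290.1 241.9] [289.  218.6]
216 276 276.9 mid 276.5 w 0.9 161
217 276 277.5 mid 276.8 w 1.5 111
218 276 277.8 mid 276.9 w 1.8 86
219 276 277.8 mid 276.9 w 1.8 79
220 276 277.9 mid 276.9 w 1.9 75
221 276 277.8 mid 276.9 w 1.8 79
222 288.0 294.0 mid 291.0 w 6.0 80
223 286.0 295.8 mid 290.9 w 9.8 87
224 284.9 296.5 mid 290.7 w 11.7 83
225 284.3 296.6 mid 290.5 w 12.3 89
226 284.0 296.7 mid 290.4 w 12.7 93
227 283.8 297.4 mid 290.6 w 13.5 96
228 284.0 297.6 mid 290.8 w 13.7 102
229 284.2 297.8 mid 291.0 w 13.6 113
230 284.4 297.9 mid 291.1 w 13.6 112
231 284.5 298.0 mid 291.2 w 13.5 108
232 284.5 297.8 mid 291.2 w 13.3 107
233 284.5 297.8 mid 291.2 w 13.2 108
234 284.6 297.8 mid 291.2 w 13.2 109
235 284.8 297.9 mid 291.3 w 13.1 108
236 284.9 298.1 mid 291.5 w 13.2 108
237 285.2 298.9 mid 292.1 w 13.7 107
238 285.4 299.7 mid 292.5 w 14.3 108
239 285.5 301.9 mid 293.7 w 16.5 107
240 285.6 308.0 mid 296.8 w 22.4 108
241 286.2 296.0 mid 291.1 w 9.8 107
242 287.2 296.8 mid 292.0 w 9.6 109
243 288.3 295.9 mid 292.1 w 7.5 109
244 289.7 295.1 mid 292.4 w 5.5 119
245 291.0 294.4 mid 292.7 w 3.4 152
247 304.7 306 mid 305.3 w 1.3 192
248 301.7 306 mid 303.9 w 4.3 161
249 300.4 306 mid 303.2 w 5.6 145
```

step_arm([
  [[0, 0, 8], [0, 0, 0], 1],
  [[0, 0, 8], [0, 0, 0], 1],
  [[0, 0, 8], [0, 0, 0], 1],
  [[0, 0, 8], [0, 0, 0], 1],
  [[0, 0, 8], [0, 0, 0], 1],
  [[0, 0, 8], [0, 0, 0], 1],
  [[0, 0, 8], [0, 0, 0], 1],
  [[0, 0, 4], [0, 0, 0], 1],
  [[0, 0, 0], [0, 0, 0], 1],
  [[0, 0, 0], [0, 0, 0], 1],
  [[0, 0, 0], [0, 0, 0], 1],
])

```text
clock: 17.45
eef_pos: [0.5088, 0.0604, 0.2131]
orientation: [[0.936, 0.352, -0.0], [0.352, -0.936, 0.0], [-0.0, -0.0, -1.0]]
force: [0.4, -0.2, -0.7]
opening: 0.0317
finger_force: 30.0
```

```bash
python3 -c "from sil import *;sil()"
```

```text
[0.5088 0.0604 0.2132] [-0.  0. -1.] [ 0.936  0.352 -0.   ] 17.5
below tcp 90,30 [290.  241.5] [288.9 218.2]
216 276 277.0 mid 276.5 w 1.0 159
217 276 277.5 mid 276.8 w 1.5 112
218 276 277.8 mid 276.9 w 1.8 88
219 276 277.9 mid 276.9 w 1.9 80
220 276 277.9 mid 276.9 w 1.9 75
221 276 277.8 mid 276.9 w 1.8 76
222 283.8 291.2 mid 287.5 w 7.4 82
223 282.2 292.8 mid 287.5 w 10.6 84
224 281.5 292.9 mid 287.2 w 11.4 92
225 281.2 291.8 mid 286.5 w 10.6 90
226 281.0 290.4 mid 285.7 w 9.4 91
227 280.8 289.6 mid 285.2 w 8.8 96
228 280.7 294.2 mid 287.5 w 13.5 103
229 280.7 294.3 mid 287.5 w 13.5 114
230 280.8 294.2 mid 287.5 w 13.5 109
231 280.9 294.3 mid 287.6 w 13.4 109
232 281.0 294.2 mid 287.6 w 13.2 110
233 281.1 294.3 mid 287.7 w 13.2 109
234 281.1 294.3 mid 287.7 w 13.2 109
235 281.1 294.3 mid 287.7 w 13.2 108
236 281.1 294.4 mid 287.7 w 13.3 109
237 281.1 294.3 mid 287.7 w 13.2 108
238 281.1 294.3 mid 287.7 w 13.2 109
239 281.3 294.2 mid 287.7 w 13.0 106
240 281.7 293.8 mid 287.7 w 12.1 108
241 282.4 292.9 mid 287.6 w 10.5 109
242 283.3 292.1 mid 287.7 w 8.8 107
243 284.1 291.3 mid 287.7 w 7.2 108
244 285.1 290.4 mid 287.7 w 5.3 122
245 286.2 289.4 mid 287.8 w 3.2 162
247 304.7 306.0 mid 305.3 w 1.3 192
248 301.7 306 mid 303.9 w 4.3 161
249 300.4 306 mid 303.2 w 5.6 146
```

step_arm([
  [[0, 0, -8], [0, 0, 0], 1],
  [[0, 0, -8], [0, 0, 0], 1],
  [[0, 0, -8], [0, 0, 0], 1],
  [[0, 0, -8], [0, 0, 0], 1],
  [[0, 0, -8], [0, 0, 0], 1],
  [[0, 0, -8], [0, 0, 0], 1],
  [[0, 0, -8], [0, 0, 0], 1],
  [[0, 0, -4], [0, 0, 0], 1],
  [[-5.5, 0, 0], [0, 0, 0], 1],
  [[0, 0, 0], [0, 0, 0], 1],
  [[0, 0, 0], [0, 0, 0], 1],
  [[0, 0, 0], [0, 0, 0], 1],
])

```text
clock: 18.7
eef_pos: [0.5092, 0.0604, 0.2136]
orientation: [[0.164, 0.982, 0.094], [0.987, -0.163, -0.016], [0.0, 0.095, -0.995]]
force: [0.1, 0.5, -0.6]
opening: 0.0316
finger_force: 30.2
```

```bash
python3 -c "from sil import *;sil()"
```

```text
[0.5092 0.0603 0.2136] [ 0.094 -0.016 -0.995] [0.164 0.986 0.   ] 18.75
below tcp 90,30 [289.9 241.3] [288.7 217.9]
216 273.1 276.9 mid 275.0 w 3.8 160
217 275 277.5 mid 276.2 w 2.5 114
218 275 277.7 mid 276.4 w 2.7 82
219 275 277.8 mid 276.4 w 2.8 65
220 286.6 291.7 mid 289.1 w 5.2 63
221 284.2 293.7 mid 288.9 w 9.5 60
222 283.2 294.7 mid 288.9 w 11.5 64
223 282.7 295.1 mid 288.9 w 12.5 63
224 282.4 295.3 mid 288.9 w 12.9 63
225 282.4 295.6 mid 289.0 w 13.2 63
226 282.4 295.8 mid 289.1 w 13.4 65
227 282.4 295.9 mid 289.2 w 13.5 67
228 282.4 295.9 mid 289.2 w 13.5 71
229 282.4 295.9 mid 289.2 w 13.4 92
230 282.5 295.9 mid 289.2 w 13.4 108
231 282.6 295.9 mid 289.2 w 13.3 109
232 282.5 296.0 mid 289.3 w 13.5 108
233 282.6 296.1 mid 289.3 w 13.5 109
234 282.6 296.2 mid 289.4 w 13.6 107
235 282.7 296.4 mid 289.6 w 13.7 108
236 282.8 296.7 mid 289.8 w 13.9 108
237 283.0 297.6 mid 290.3 w 14.6 105
238 283.4 295.4 mid 289.4 w 12.0 110
239 284.2 294.7 mid 289.4 w 10.5 109
240 285.2 293.5 mid 289.4 w 8.4 107
241 286.3 292.6 mid 289.4 w 6.3 114
242 287.4 291.6 mid 289.5 w 4.1 142
248 301.9 305 mid 303.4 w 3.1 163
249 300.5 305 mid 302.7 w 4.5 148
```

step_arm([
  [[0, 0, 0], [-1.5, 0.5, 0], 1],
  [[0, 0, 0], [0, -1.4, 15], 1],
  [[0, 0, 0], [0, -1.4, 15], 1],
  [[0, 0, 0], [0, -1.4, 15], 1],
  [[0, 0, 0], [0, -1, 10], 1],
  [[0, 0, 0], [0, 0, 0], 1],
  [[0, 0, 0], [0, 0, 0], 1],
  [[0, 0, 0], [0, 0, 0], 1],
], grip_force=25)

```text
clock: 19.55
eef_pos: [0.5098, 0.0589, 0.159]
orientation: [[0.164, 0.982, 0.096], [0.987, -0.163, -0.016], [0.0, 0.097, -0.995]]
force: [-0.5, 0.0, -0.0]
opening: 0.0317
finger_force: 30.2
```

```bash
python3 - <<'E'
from h import *
s=capture("scene");o=readout.get_obs();P=o["eef_pos"];print(P,o["force"])
print(proj(s,[[.5092,.0605,.055],[.5092,.0605,P[2]-.092]]).round(1))
a=cv2.resize(s["image"][195:295,255:355],None,fx=6,fy=6,interpolation=2);cv2.imwrite("pics/a7.png",a[:,:,::-1])
E
```

```text
[0.50988825 0.05886722 0.15917885] [ 0.31166637 -0.40813287 -0.3119428 ]
[[291.1 266.2]
 [290.9 261.9]]
```

View pics/a7.png

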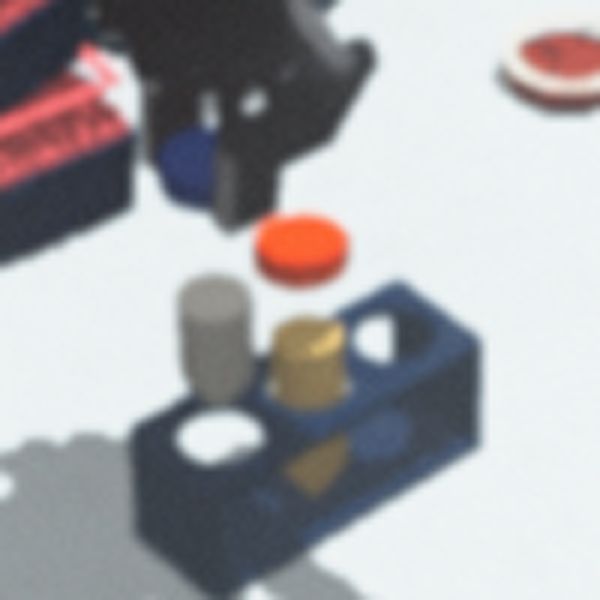

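The tip is at (291,262), matching the projected hole axis (290.9,261.9). I'll lower.

step_arm([
  [[0, 0, 0], [0, -0.8, 8], 1],
  [[0, 0, 0], [0, -0.8, 8], 1],
  [[0, 0, 0], [0, -0.8, 8], 1],
  [[0, 0, 0], [0, -0.6, 6], 1],
  [[0, 0, 0], [0, -0.4, 4], 1],
  [[0, 0, 0], [0, 0, 0], 1],
  [[0, 0, 0], [0, 0, 0], 1],
])

```text
clock: 20.3
eef_pos: [0.5091, 0.0589, 0.1239]
orientation: [[0.164, 0.982, 0.094], [0.987, -0.163, -0.016], [0.0, 0.096, -0.995]]
force: [0.5, -0.6, -0.5]
opening: 0.0314
finger_force: 30.2
```

step_arm([
  [[0, 0, 0], [0, -0.5, 5], 1],
  [[0, 0, 0], [0, -0.5, 5], 1],
  [[0, 0, 0], [0, -0.5, 5], 1],
  [[0, 0, 0], [0, -0.5, 5], 1],
  [[0, 0, 0], [0, -0.3, 3], 1],
  [[0, 0, 0], [0, 0, 0], 1],
  [[0, 0, 0], [0, 0, 0], 1],
])

```text
clock: 21.0
eef_pos: [0.509, 0.0589, 0.1007]
orientation: [[0.164, 0.982, 0.094], [0.987, -0.163, -0.016], [-0.0, 0.096, -0.995]]
force: [0.0, 0.4, -1.5]
opening: 0.0317
finger_force: 30.2
```

step_arm([
  [[0, 0, 0], [0, -0.2, 2], 1],
  [[0, 0, 0], [0, -0.1, 1], 1],
  [[0, 0, 0], [0, -0.1, 1], 1],
  [[0, 0, 0], [0, 0, 0], 1],
])

```text
clock: 21.4
eef_pos: [0.5094, 0.059, 0.0976]
orientation: [[0.164, 0.982, 0.095], [0.987, -0.163, -0.016], [0.0, 0.096, -0.995]]
force: [-3.0, 0.6, 4.8]
opening: 0.0314
finger_force: 30.6
```

step_arm([
  [[0, 0, 0], [0, 0, 0], 0.0],
  [[0, 0, 0], [0, 0, 0], -0.6],
  [[0, 0, 0], [0, 0, 0], -0.6],
  [[0, 0, 0], [0, 0, 0], -0.6],
  [[0, 0, 0], [0, 1.9, -20], -0.6],
  [[0, 0, 0], [0, 2.9, -30], -0.6],
  [[0, 0, 0], [0, 2.9, -30], -1],
  [[0, 0, 0], [0, 2.4, -25], -1],
  [[5.5, 0, 0], [0, 0, 0], -1],
  [[0, 0, 0], [0, 0, 0], -1],
])

```text
clock: 22.4
eef_pos: [0.5106, 0.0585, 0.2036]
orientation: [[0.164, 0.986, 0.002], [0.986, -0.164, -0.0], [0.0, 0.002, -1.0]]
force: [0.3, 0.1, -0.7]
opening: 0.0852
finger_force: 0.0
```

step_arm([
  [[0, 0, 0], [-25, 10, 0], -1],
  [[0, 0, 0], [-34, 15, 0], -1],
  [[0, 0, 0], [-34, 15, 0], -1],
  [[0, 0, 0], [-34, 15, 0], -1],
  [[0, 0, 0], [-34, 15, 0], -1],
  [[0, 0, 0], [-34, 15, 0], -1],
  [[0, 0, 0], [-34, 15, 0], -1],
  [[0, 0, 0], [-34, 15, 0], -1],
  [[0, 0, 0], [-30, 14, 0], -1],
  [[0, 0, 0], [0, 0, 0], -1],
  [[0, 0, 0], [0, 0, 0], -1],
])

```text
clock: 23.5
eef_pos: [0.5876, -0.2512, 0.2009]
orientation: [[0.165, 0.986, -0.001], [0.986, -0.165, 0.001], [0.001, -0.002, -1.0]]
force: [0.1, 0.7, -0.3]
opening: 0.0855
finger_force: 0.0
```

```bash
python3 - <<'E'
from h import *
s=capture("scene");t=capture("top");print(readout.get_obs()["eef_pos"])
for ce,st,p in blobs(s,"orange",(280,200,330,260)): print("or",ce.round(1),st)
for ce,st,p in blobs(t,"orange",(280,210,330,270)): print("or top",ce.round(1),st)
for ce,st,p in blobs(s,"red",(330,190,370,220)): print("red",ce.round(1),st,onz(s,ce,.011))
a=cv2.resize(s["image"][160:300,255:440],None,fx=4,fy=4,interpolation=2);cv2.imwrite("pics/a8.png",a[:,:,::-1])
E
```

```text
[ 0.58774389 -0.25010527  0.20151112]
or [305.3 235.5] [298 231  15  10 105]
or top [307.  234.5] [301 229  13  12 123]
red [349.5 204. ] [344 201  13   7  57] [[ 0.58833188 -0.25088102  0.011     ]]
```

View pics/a8.png

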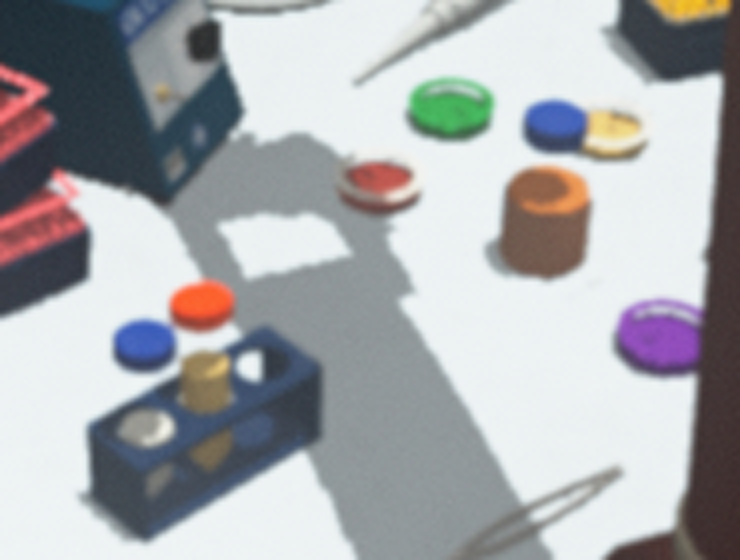

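Both tubes stand in their holes: blue cap at (144,345) and orange at (202,305) in the crop. The red dish is at (380,185), below the gripper. I'll descend onto it.

step_arm([
  [[0, 0, 0], [0, 1, 30], -1],
  [[0, 0, 0], [0, 0, 40], -1],
  [[0, 0, 0], [0, 0, 40], -1],
  [[0, 0, 0], [0, 0, 40], -1],
  [[0, 0, 0], [0, 0, 30], -1],
  [[0, 0, 0], [0, 0, 15], -1],
  [[0, 0, 0], [0, 0, 5], -1],
  [[0, 0, 0], [0, 0, 0], -1],
  [[0, 0, 0], [0, 0, 0], -1],
], grip_force=20)

```text
clock: 24.5
eef_pos: [0.5908, -0.252, 0.0046]
orientation: [[0.163, 0.987, 0.003], [0.987, -0.163, -0.002], [-0.001, 0.003, -1.0]]
force: [0.6, -0.8, 0.5]
opening: 0.0856
finger_force: 0.0
```

step_arm([
  [[0, 0, 0], [0, -1, 5], -1],
  [[0, 0, 0], [0, 0, 0], -0.7],
  [[0, 0, 0], [0, 0, 0], -0.5],
  [[0, 0, 0], [0, 0, 0], -0.4],
  [[0, 0, 0], [0, 0, 0], -0.2],
  [[0, 0, 0], [0, 0, 0], -0.2],
  [[0, 0, 0], [0, 0, 0], -0.2],
])

```text
clock: 25.2
eef_pos: [0.5887, -0.2515, -0.0021]
orientation: [[0.164, 0.987, 0.001], [0.987, -0.164, -0.001], [-0.0, 0.001, -1.0]]
force: [0.4, 0.7, 2.9]
opening: 0.0581
finger_force: 21.7
```

step_arm([
  [[0, 0, 0], [0, 0, -5], -0.2],
  [[0, 0, 0], [0, 0, -15], -0.2],
  [[0, 0, 0], [0, 0, -20], -0.2],
  [[0, 0, 0], [0, 0, -15], -0.2],
  [[0, 0, 0], [15, -15, 0], -0.2],
  [[0, 0, 0], [25, -25, 0], -0.2],
  [[0, 0, 0], [25, -25, 0], -0.2],
  [[0, 0, 0], [25, -25, 0], -0.2],
  [[0, 0, 0], [25, -25, 0], -0.2],
  [[0, 0, 0], [14, -14.5, 0], -0.2],
  [[0, 0, 0], [0, 0, 0], -0.2],
  [[0, 0, 0], [0, 0, 0], -0.2],
])

```text
clock: 26.4
eef_pos: [0.4823, -0.103, 0.0533]
orientation: [[0.163, 0.987, 0.002], [0.987, -0.163, -0.001], [-0.001, 0.002, -1.0]]
force: [0.2, -0.6, -0.3]
opening: 0.0581
finger_force: 21.6
```

```bash
python3 - <<'E'
from h import *
s=capture("scene");t=capture("top");P=readout.get_obs()["eef_pos"];print(P)
for ce,st,p in blobs(s,"red",(290,200,400,275)): print("red",ce.round(1),st,proj(s,P))
for ce,st,p in blobs(s,"navy",(268,220,342,300)): print(ce.round(1),st)
for ce,st,p in blobs(t,"navy",(268,220,342,270)):print(ce.round(1),st)
E
```

```text
[ 0.48271231 -0.10369673  0.05321593]
red [304.8 238.4] [298 234  15   8  61] [[347.77539919 234.74592208]]
[271.4 225.1] [268 220   8  12  71]
[310.4 267.8] [278 243  57  51 945]
[291.3 250.3] [285 249  13   3  21]
[303.  244.2] [280 229  47  27 554]
```

step_arm([
  [[0, 0, 0], [0, 0, 20], -0.2],
  [[0, 0, 0], [0, 0, 20], -0.2],
  [[0, 0, 0], [0, 0, 10], -0.2],
  [[0, 0, 0], [0, 0, 4], -0.2],
  [[0, 0, 0], [0, 0, 0], -0.2],
  [[0, 0, 0], [0, 0, 0], -0.2],
])

```text
clock: 27.1
eef_pos: [0.4824, -0.1033, -0.0011]
orientation: [[0.164, 0.986, 0.001], [0.986, -0.164, -0.0], [-0.0, 0.001, -1.0]]
force: [0.3, 0.8, -0.7]
opening: 0.0584
finger_force: 21.8
```

step_arm([
  [[0, 0, 0], [0, 0, 1], -0.2],
  [[0, 0, 0], [0, 0, 0], -0.2],
  [[0, 0, 0], [0, 0, 0], -0.5],
  [[0, 0, 0], [0, 0, 0], -1],
  [[0, 0, 0], [0, 0, 0], -1],
  [[0, 0, 0], [0, 0, -30], -1],
  [[0, 0, 0], [0, 0, -40], -1],
  [[0, 0, 0], [0, 0, -40], -1],
  [[0, 0, 0], [0, 0, -40], -1],
  [[0, 0, 0], [0, 0, -40], -1],
  [[0, 0, 0], [0, 0, -10], -1],
])

```text
clock: 28.2
eef_pos: [0.4842, -0.1037, 0.2033]
orientation: [[0.164, 0.986, 0.009], [0.987, -0.164, -0.003], [-0.002, 0.009, -1.0]]
force: [0.5, -0.9, 0.7]
opening: 0.0855
finger_force: 0.0
```

step_arm([
  [[0, 0, 0], [-26, 6.7, 0], -1],
  [[0, 0, 0], [-35, 8, 0], -1],
  [[0, 0, 0], [-35, 8, 0], -1],
  [[0, 0, 0], [-35, 8, 0], -1],
  [[0, 0, 0], [-35, 8, 0], -1],
  [[0, 0, 0], [-35, 8, 0], -1],
  [[0, 0, 0], [-35, 8, 0], -1],
  [[0, 0, 0], [-35, 8, 0], -1],
  [[0, 0, 0], [-16, 8, 0], -1],
  [[0, 0, 0], [0, 0, 0], -1],
  [[0, 0, 0], [0, 0, 0], -1],
])

```text
clock: 29.3
eef_pos: [0.504, -0.3969, 0.1961]
orientation: [[0.164, 0.986, -0.001], [0.986, -0.164, 0.002], [0.002, -0.002, -1.0]]
force: [-0.2, 0.3, -0.8]
opening: 0.0854
finger_force: 0.0
```

```bash
python3 - <<'E'
from h import *
s=capture("scene");t=capture("top");print(readout.get_obs()["eef_pos"])
for n,c,bx in(("s",s,(325,225,375,262)),("t",t,(335,225,385,275))):
  for ce,st,p in blobs(c,"red",bx): print("red",n,ce.round(1),st,onz(c,ce,.010))
for ce,st,p in blobs(t,"yellow",(450,225,480,260)): print("yel",ce.round(1),st,onz(t,ce,.009))
E
```

```text
[ 0.50422997 -0.39627194  0.19671742]
red s [346.7 248.5] [339 245  16   8  98] [[ 0.48498003 -0.1047775   0.01      ]]
red t [353.  251.1] [346 244  15  15 175] [[ 0.48286932 -0.10128039  0.01      ]]
```

step_arm([
  [[0, 0, 0], [-2.3, 1.2, 30], -1],
  [[0, 0, 0], [0, 0, 40], -1],
  [[0, 0, 0], [0, 0, 40], -1],
  [[0, 0, 0], [0, 0, 40], -1],
  [[0, 0, 0], [0, 0, 30], -1],
  [[0, 0, 0], [0, 0, 12], -1],
  [[0, 0, 0], [0, 0, 4], -1],
  [[0, 0, 0], [0, 0, 0], -1],
  [[0, 0, 0], [0, 0, 0], -1],
])

```text
clock: 30.3
eef_pos: [0.5066, -0.401, 0.0038]
orientation: [[0.163, 0.987, 0.003], [0.987, -0.163, -0.003], [-0.002, 0.003, -1.0]]
force: [0.1, 1.2, 0.2]
opening: 0.0855
finger_force: 0.0
```

step_arm([
  [[0, 0, 0], [1, 0, 5], -1],
  [[0, 0, 0], [0, 0, 0], -0.7],
  [[0, 0, 0], [0, 0, 0], -0.5],
  [[0, 0, 0], [0, 0, 0], -0.4],
  [[0, 0, 0], [0, 0, 0], -0.2],
  [[0, 0, 0], [0, 0, 0], -0.2],
  [[0, 0, 0], [0, 0, 0], -0.2],
])

```text
clock: 31.0
eef_pos: [0.5057, -0.3993, -0.0032]
orientation: [[0.164, 0.987, 0.001], [0.987, -0.164, -0.001], [-0.001, 0.001, -1.0]]
force: [-0.3, 0.2, 2.3]
opening: 0.0579
finger_force: 21.7
```

step_arm([
  [[0, 0, 0], [0, 0, -10], -0.2],
  [[0, 0, 0], [0, 0, -30], -0.2],
  [[0, 0, 0], [0, 0, -40], -0.2],
  [[0, 0, 0], [0, 0, -40], -0.2],
  [[0, 0, 0], [0, 0, -35], -0.2],
  [[0, 0, 0], [20, -5, 0], -0.2],
  [[0, 0, 0], [35, -9, 0], -0.2],
  [[0, 0, 0], [35, -9, 0], -0.2],
  [[0, 0, 0], [35, -9, 0], -0.2],
  [[0, 0, 0], [35, -9, 0], -0.2],
  [[0, 0, 0], [35, -9, 0], -0.2],
  [[0, 0, 0], [35, -9, 0], -0.2],
])

```text
clock: 32.2
eef_pos: [0.4843, -0.1609, 0.1516]
orientation: [[0.164, 0.986, 0.0], [0.986, -0.164, 0.0], [0.0, 0.0, -1.0]]
force: [0.4, 0.2, -0.3]
opening: 0.058
finger_force: 21.7
```

step_arm([
  [[0, 0, 0], [35, -9, 0], -0.2],
  [[0, 0, 0], [23, -3.3, 0], -0.2],
  [[0, 0, 0], [0, 0, 30], -0.2],
  [[0, 0, 0], [0, 0, 40], -0.2],
  [[0, 0, 0], [0, 0, 30], -0.2],
  [[0, 0, 0], [0, 0, 20], -0.2],
  [[0, 0, 0], [0, 0, 0], -0.2],
  [[0, 0, 0], [0, 0, 0], -0.2],
  [[0, 0, 0], [0, 0, 0], -0.2],
])

```text
clock: 33.1
eef_pos: [0.4836, -0.1037, 0.0333]
orientation: [[0.164, 0.987, 0.003], [0.987, -0.164, -0.001], [-0.001, 0.003, -1.0]]
force: [0.2, -0.1, 0.2]
opening: 0.0578
finger_force: 21.7
```

```bash
python3 - <<'E'
from h import *
s=capture("scene");P=readout.get_obs()["eef_pos"];print(P)
H=np.array([.4824,-.1033,0]);print(proj(s,[H+[0,0,.01],H+[0,0,.04]]).round(1))
for n in("red","yellow"):
  for ce,st,p in blobs(s,n,(320,215,375,265)): print(n,ce.round(1),st)
a=cv2.resize(s["image"][190:280,290:410],None,fx=6,fy=6,interpolation=2);cv2.imwrite("pics/a9.png",a[:,:,::-1])
E
```

```text
[ 0.48364041 -0.10376095  0.03335589]
[[347.2 249.3]
 [347.6 239.4]]
yellow [345.2 236.6] [338 232  15  10 118]
yellow [344.2 244.7] [337 242  16   6  40]
```

View pics/a9.png

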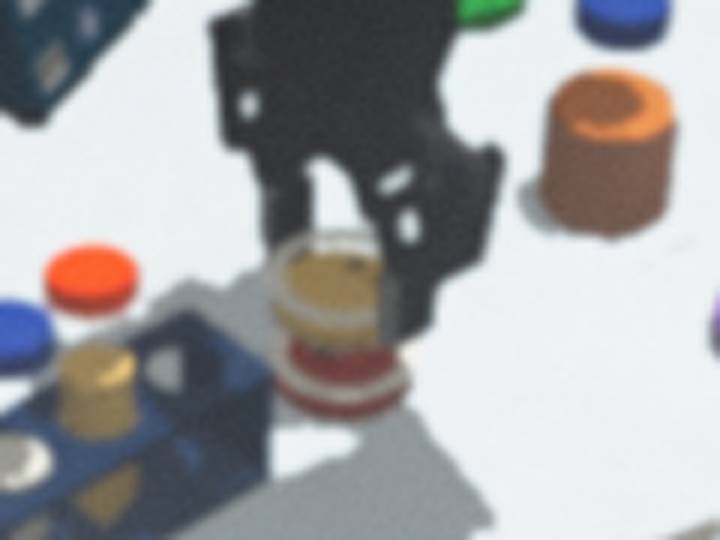

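The yellow dish is held above the red one, its left edge at 270 against the red's 273 in the crop, so about 1 mm to the left. I'll trim and lower.

step_arm([
  [[0, 0, 0], [-0.6, -1.2, 0], -0.2],
  [[0, 0, 0], [0, 0, 8], -0.2],
  [[0, 0, 0], [0, 0, 7], -0.2],
  [[0, 0, 0], [0, 0, 4], -0.2],
  [[0, 0, 0], [0, 0, 0], -0.2],
  [[0, 0, 0], [0, 0, 0], -0.2],
  [[0, 0, 0], [0, 0, 0], -0.2],
])

```text
clock: 33.85
eef_pos: [0.4809, -0.1036, 0.0123]
orientation: [[0.164, 0.987, -0.0], [0.987, -0.164, 0.0], [0.0, -0.0, -1.0]]
force: [0.4, -0.3, -0.4]
opening: 0.0579
finger_force: 21.7
```

step_arm([
  [[0, 0, 0], [0, 1.3, 0], -0.2],
  [[0, 0, 0], [0, 0, 0.8], -0.2],
  [[0, 0, 0], [0, 0, 0], -0.2],
  [[0, 0, 0], [0, 0, 0], -0.2],
])

```text
clock: 34.25
eef_pos: [0.4822, -0.1038, 0.0115]
orientation: [[0.164, 0.987, -0.0], [0.987, -0.164, 0.0], [0.0, -0.0, -1.0]]
force: [-0.4, -0.3, -0.0]
opening: 0.0579
finger_force: 21.7
```

step_arm([
  [[0, 0, 0], [0, 0, 0.6], -0.2],
  [[0, 0, 0], [0, 0, 0], -0.2],
  [[0, 0, 0], [0, 0, 0], -0.35],
  [[0, 0, 0], [0, 0, 0], -0.6],
  [[0, 0, 0], [0, 0, 0], -1],
  [[0, 0, 0], [0, 0, 0], -1],
  [[0, 0, 0], [0, 0, -20], -1],
  [[0, 0, 0], [0, 0, -40], -1],
  [[0, 0, 0], [0, 0, -40], -1],
  [[0, 0, 0], [0, 0, -40], -1],
  [[0, 0, 0], [0, 0, -40], -1],
  [[0, 0, 0], [0, 0, 0], -1],
])

```text
clock: 35.45
eef_pos: [0.4858, -0.1051, 0.1985]
orientation: [[0.164, 0.986, 0.012], [0.987, -0.164, -0.005], [-0.003, 0.013, -1.0]]
force: [1.0, -0.3, 1.1]
opening: 0.0854
finger_force: 0.0
```

step_arm([
  [[0, 0, 8.4], [0, 0, 0], -1],
  [[0, 0, 8.4], [0, 0, 0], -1],
  [[0, 0, 8.4], [0, 0, 0], -1],
  [[0, 0, 8.4], [0, 0, 0], -1],
  [[0, 0, 8.4], [0, 0, 0], -1],
  [[0, 0, 8.4], [0, 0, 0], -1],
  [[0, 0, 8.4], [0, 0, 0], -1],
  [[0, 0, 8.4], [0, 0, 0], -1],
  [[0, 0, 8.4], [0, 0, 0], -1],
  [[0, 0, 8.4], [0, 0, 0], -1],
  [[0, 0, 6], [0, 0, 0], -1],
  [[0, 0, 0], [0, 0, 0], -1],
])

```text
clock: 36.65
eef_pos: [0.4818, -0.1037, 0.1901]
orientation: [[0.987, -0.163, -0.001], [-0.163, -0.987, 0.0], [-0.001, -0.0, -1.0]]
force: [-0.3, -0.4, -0.2]
opening: 0.0852
finger_force: 0.0
```

step_arm([
  [[0, 0, 0], [3, 25, 0], -1],
  [[0, 0, 0], [3, 40, 0], -1],
  [[0, 0, 0], [1.5, 40, 0], -1],
  [[0, 0, 0], [0, 40, 0], -1],
  [[0, 0, 0], [0, 11, 0], -1],
  [[0, 0, 0], [0, 0, 0], -1],
  [[0, 0, 0], [0, 0, 0], -1],
  [[0, 0, 0], [0, 0, 0], -1],
])

```text
clock: 37.45
eef_pos: [0.4643, -0.2577, 0.1907]
orientation: [[0.987, -0.162, -0.0], [-0.162, -0.987, 0.001], [-0.0, -0.001, -1.0]]
force: [-0.2, -0.1, -0.1]
opening: 0.0855
finger_force: 0.0
```

```bash
python3 - <<'E'
from h import *
s=capture("scene");t=capture("top");print(readout.get_obs()["eef_pos"])
print(proj(t,[[.4824,-.1033,.01],[.4824,-.1033,.024]]),proj(s,[[.4824,-.1033,.01],[.4824,-.1033,.024]]))
for n in("red","yellow","navy"):
  for c,bx in((t,(335,230,380,270)),(s,(325,225,375,265))):
    for ce,st,p in blobs(c,n,bx): print(n,ce.round(1),st)
for ce,st,p in blobs(s,"blue",(380,180,405,200)): print("buf",ce.round(1),st,onz(s,ce,.104))
print("rack near edge",onz(t,[(345,181),(320,180)],0))
a=cv2.resize(s["image"][190:280,260:380],None,fx=5,fy=5,interpolation=2);b=cv2.resize(t["image"][215:275,270:380],None,fx=4,fy=4,interpolation=2)
a[-b.shape[0]//1:, :0]=0
w=max(a.shape[1],b.shape[1]);f=lambda q:cv2.copyMakeBorder(q,0,0,0,w-q.shape[1],0)
im=np.vstack([f(a),f(b)]);im=im[:690];im=cv2.resize(im,None,fx=.85,fy=.85);print(im.shape);cv2.imwrite("pics/a10.png",im[:600,:,::-1])
E
```

```text
[ 0.46434533 -0.25772669  0.19089482]
[[353.74319003 251.25553026]
 [354.07412835 250.40482268]] [[347.2118062  249.27596633]
 [347.392931   244.68327149]]
yellow [349.8 247.4] [345 242  13  14  95]
yellow [346.7 244. ] [338 239  19  10 135]
yellow [346.6 252.6] [338 251  19   4  42]
navy [328.9 256.6] [325 247  10  18 103]
buf [397.2 189.6] [395 187   5   6  22] [[ 0.45932333 -0.26522146  0.104     ]]
rack near edge [[ 0.67438873 -0.08185389  0.        ]
 [ 0.6767846  -0.0148697   0.        ]]
(586, 510, 3)
```

View pics/a10.png

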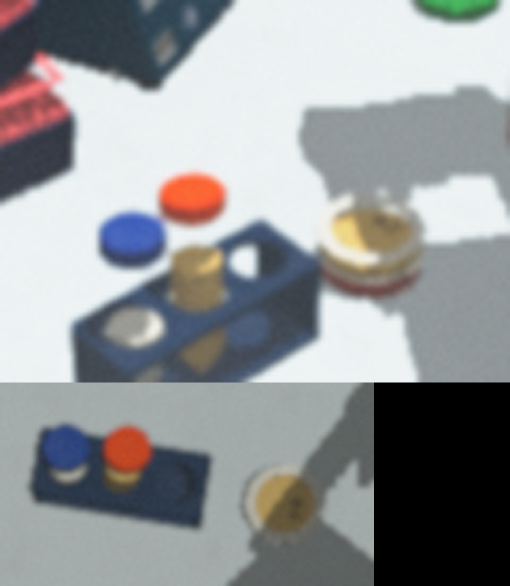

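The dishes are stacked squarely (370,245 in the crop), and both tubes stand upright. Next is the bottle.

step_arm([
  [[0, 0, 0], [2, 1.5, 0], -1],
  [[0, 0, 0], [0, 0, 30], -1],
  [[0, 0, 0], [0, 0, 40], -1],
  [[0, 0, 0], [0, 0, 30], -1],
  [[0, 0, 0], [0, 0, 10], -1],
  [[0, 0, 0], [0, 0, 0], -1],
  [[0, 0, 0], [0, 0, 0], -0.3],
  [[0, 0, 0], [0, 0, 0], 0.2],
  [[0, 0, 0], [0, 0, 0], 0.6],
  [[0, 0, 0], [0, 0, 0], 0.6],
  [[0, 0, 0], [0, 0, 0], 0.6],
  [[0, 0, 0], [0, 0, 0], 0.6],
], grip_force=60)

```text
clock: 38.75
eef_pos: [0.4672, -0.2615, 0.0832]
orientation: [[0.987, -0.164, 0.003], [-0.164, -0.987, -0.002], [0.004, 0.001, -1.0]]
force: [-0.5, 0.6, 5.7]
opening: 0.0372
finger_force: 59.9
```

step_arm([
  [[0, 0, 0], [0, 0, -8], 0.6],
  [[0, 0, 0], [0, 0, -20], 0.6],
  [[0, 0, 0], [0, 0, -25], 0.6],
  [[0, 0, 0], [0, 0, -7], 0.6],
  [[0, 0, 0], [12, -15, 0], 0.6],
  [[0, 0, 0], [15, -25, 0], 0.6],
  [[0, 0, 0], [20, -30, 0], 0.6],
  [[0, 0, 0], [20, -30, 0], 0.6],
  [[0, 0, 0], [15, -30, 0], 0.6],
  [[0, 0, 0], [0, -30, 0], 0.6],
  [[0, 0, 0], [0, -30, 0], 0.6],
  [[0, 0, 0], [0, -30, 0], 0.6],
])

```text
clock: 39.95
eef_pos: [0.582, -0.0558, 0.1395]
orientation: [[0.987, -0.164, -0.002], [-0.164, -0.987, 0.0], [-0.002, -0.0, -1.0]]
force: [-0.2, -0.2, -3.2]
opening: 0.0371
finger_force: 59.6
```

step_arm([
  [[0, 0, 0], [0, -30, 0], 0.6],
  [[0, 0, 0], [0, -20, 0], 0.6],
  [[0, 0, 0], [0, -13.6, 0], 0.6],
  [[0, 0, 0], [0, 0, 0], 0.6],
  [[0, 0, 0], [0, 0, 0], 0.6],
  [[0, 0, 0], [0, 0, 0], 0.6],
])

```text
clock: 40.55
eef_pos: [0.5929, 0.0046, 0.1407]
orientation: [[0.986, -0.165, -0.0], [-0.165, -0.986, -0.0], [-0.0, 0.001, -1.0]]
force: [0.7, -0.0, -3.3]
opening: 0.0373
finger_force: 59.7
```

```bash
python3 - <<'E'
from h import *
s=capture("scene");P=readout.get_obs()["eef_pos"];print(P)
for d in(.083,.020): print("below tcp",d,proj(s,P-[0,0,d]).round(1))
hs=cv2.cvtColor(s["image"],cv2.COLOR_RGB2HSV);m=cv2.inRange(hs,np.array((3,60,30)),np.array((16,255,230)))
u=proj(s,P-[0,0,.05])[0];m[:int(u[1])-25]=0;m[int(u[1])+30:]=0;m[:,:int(u[0])-25]=0;m[:,int(u[0])+25:]=0
n,l,st,ce=cv2.connectedComponentsWithStats(m);i=1+np.argmax(st[1:,4]);print(st[i])
for r in range(st[i,1],st[i,1]+st[i,3],2):
    k=np.where(l[r]==i)[0]
    print(r,k.min(),k.max(),(k.min()+k.max())/2)
E
```

```text
[0.59296842 0.00453561 0.14079934]
below tcp 0.083 [[280.2 236.8]]
below tcp 0.02 [[278.8 214.4]]
[267 213  24  31 619]
213 271 283 277.0
215 269 288 278.5
217 268 289 278.5
219 268 289 278.5
221 267 290 278.5
223 267 290 278.5
225 268 290 279.0
227 268 290 279.0
229 268 290 279.0
231 268 290 279.0
233 268 290 279.0
235 269 290 279.5
237 270 290 280.0
239 270 286 278.0
241 272 283 277.5
243 279 280 279.5
```

step_arm([
  [[0, 0, 0], [0, 0, 15], 0.6],
  [[0, 0, 0], [0, 0, 20], 0.6],
  [[0, 0, 0], [0, 0, 12], 0.6],
  [[0, 0, 0], [0, 0, 6], 0.6],
  [[0, 0, 0], [0, 0, 2], 0.6],
  [[0, 0, 0], [0, 0, 0], 0.6],
  [[0, 0, 0], [0, 0, 0], 0.6],
])

```text
clock: 41.3
eef_pos: [0.5938, 0.0055, 0.0869]
orientation: [[0.987, -0.164, 0.002], [-0.164, -0.987, -0.0], [0.002, -0.0, -1.0]]
force: [1.0, 0.1, -2.2]
opening: 0.0372
finger_force: 59.7
```

step_arm([
  [[0, 0, 0], [0, 0, 1.5], 0.6],
  [[0, 0, 0], [0, 0, 1], 0.6],
  [[0, 0, 0], [0, 0, 0], 0.6],
])

```text
clock: 41.6
eef_pos: [0.5931, 0.0057, 0.0835]
orientation: [[0.987, -0.164, 0.0], [-0.164, -0.987, -0.0], [0.0, -0.0, -1.0]]
force: [-0.2, 0.5, -2.9]
opening: 0.0373
finger_force: 59.7
```

step_arm([
  [[0, 0, 0], [0, 0, 0.7], 0.6],
  [[0, 0, 0], [0, 0, 0.5], 0.6],
  [[0, 0, 0], [0, 0, 0], 0.6],
])

```text
clock: 41.9
eef_pos: [0.5936, 0.0056, 0.0834]
orientation: [[0.987, -0.164, 0.001], [-0.164, -0.987, -0.0], [0.001, -0.0, -1.0]]
force: [-1.5, 0.1, 4.2]
opening: 0.0369
finger_force: 60.6
```

Contact. I'll release, rise and back off to the right so that both cameras are clear.

step_arm([
  [[0, 0, 0], [0, 0, 0], 0.2],
  [[0, 0, 0], [0, 0, 0], -0.6],
  [[0, 0, 0], [0, 0, 0], -0.8],
  [[0, 0, 0], [0, 0, 0], -0.8],
  [[0, 0, 0], [0, 0, -20], -0.8],
  [[0, 0, 0], [0, 0, -40], -0.8],
  [[0, 0, 0], [0, 0, -40], -0.8],
  [[0, 0, 0], [0, 0, -30], -0.8],
  [[0, 0, 0], [-10, 35, 0], -0.8],
  [[0, 0, 0], [-10, 45, 0], -0.8],
  [[0, 0, 0], [-10, 45, 0], -0.8],
  [[0, 0, 0], [-10, 45, 0], -0.8],
])

```text
clock: 43.1
eef_pos: [0.525, -0.1568, 0.2121]
orientation: [[0.987, -0.163, 0.0], [-0.163, -0.987, -0.0], [0.0, 0.0, -1.0]]
force: [0.7, 0.2, 0.5]
opening: 0.0766
finger_force: 0.0
```

step_arm([
  [[0, 0, 0], [-10, 45, 0], -0.8],
  [[0, 0, 0], [-10, 45, 0], -0.8],
  [[0, 0, 0], [-10, 45, 0], -0.8],
  [[0, 0, 0], [-10, 45, 0], -0.8],
  [[0, 0, 0], [-10, 30, 0], -0.8],
  [[0, 0, 0], [0, 0, 0], -0.8],
  [[0, 0, 0], [0, 0, 0], -0.8],
])

```text
clock: 43.8
eef_pos: [0.4418, -0.3548, 0.2119]
orientation: [[0.986, -0.165, -0.0], [-0.165, -0.986, 0.001], [-0.0, -0.001, -1.0]]
force: [0.4, 0.5, 0.5]
opening: 0.0764
finger_force: 0.0
```

```bash
python3 - <<'E'
from h import *
s=capture("scene");t=capture("top");print(readout.get_obs()["eef_pos"])
for n,c,bx,z in(("blue",t,(290,180,330,225),.1),("blue",s,(262,180,300,220),.104),("red",t,(240,165,262,190),.08),("navy",t,(270,220,342,270),.05)):
    for ce,st,p in blobs(c,n,bx): print(n,ce.round(1),st,onz(c,ce,z).round(4))
a=cv2.resize(s["image"][170:370,150:390],None,fx=2.5,fy=2.5,interpolation=2)
b=cv2.resize(t["image"][160:320,165:405],None,fx=2.5,fy=2.5,interpolation=2)
im=cv2.resize(np.vstack([a,b]),None,fx=.66,fy=.66);cv2.imwrite("pics/fin.png",im[:,:,::-1])
E
```

```text
[ 0.44247281 -0.35367966  0.21200525]
blue [311.2 201.2] [305 195  13  13 130] [[0.5932 0.0067 0.1   ]]
blue [278.8 218.2] [272 217  14   3  32] [[ 0.5996 -0.0011  0.104 ]]
red [249.8 178. ] [244 172  12  13 113] [[0.6581 0.1631 0.08  ]]
navy [308.2 245.1] [280 229  51  28 680] [[0.4914 0.0144 0.05  ]]
```

View pics/fin.png

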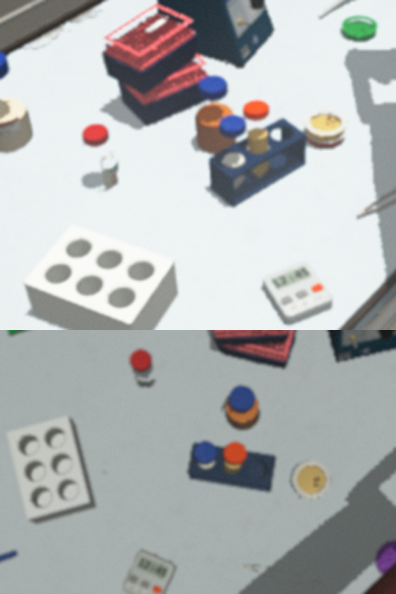

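The final view shows the bottle behind the sample tube (cap at top 311,201), the tubes in the middle and left holes, and the dishes stacked to the right. The stand, foam block, small bottle and timer haven't moved.

```bash
python3 -c "
from station import ticket
print(ticket.close_job())"
```

```text
the job is handed in; nothing more can be done
None
```

The bench is laid out as asked and handed in at about 44 s on the robot's clock; the final pictures show everything upright and in place, but no verdict came back.

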